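Sweep inspected bottle caps through the tray's gate into the wash bin

TASK

The bottle caps on the raised steel tray have been inspected and go to be washed. With the fingertips only, push the tray's sliding gate fully open by its upright tab, sweep all three flat caps across the tray and out through the opening so that they drop into the grey bin, then push the gate fully shut again. Pick nothing up, do not pinch the caps or press hard on them, and leave the plastic collar standing where it is on the tray.

Things in the scene. Friction and masses are not known exactly. Their poses are not given: they have to be found in the camera images.
- stand: Fixed stainless sorting tray on legs. Origin: at z = 0, straight below its exit edge, near the middle. Flat floor at z = 0.175, in the stand's frame x -125..115 mm, y -400..0 mm. Upright lips, tops at z = 0.20, on the three other sides; the exit edge (y = 0) has a wall of the same height except at the opening
- opening (a point): middle of the exit opening at floor level (stand frame -60, 0, 175 mm). The opening spans x -115..-5 mm of the exit edge. Beyond it the floor goes on 16 mm, then a 45 degree tongue (to y = 48 mm, z = 0.143) leads over the bin's rim; a cap pushed through along the stand's +y drops into the bin
- gate (a joint): sliding gate that closes the opening: an aluminium plate 114 x 4 x 29 mm standing 4 to 8 mm outside the exit edge. 0 = fully shut, 0.112 m = fully open; it opens along the stand's +x, slides with about 1.5 N of friction and stays where it is left
- gate_tab (a point): middle (z = 0.225) of the upright tab on the gate's top edge: a flat plate 40 mm along the stand's y, 4 mm thick along its x (7 mm at the rolled top edge), from z = 0.205 (the gate plate's top) to 0.244. It lies at stand x = -10 mm with the gate shut, +102 mm with it open; push it along the stand's x, either way
- bin: open grey plastic catch bin, 240 x 230 x 85 mm, 4 mm walls, fixed, with its axes along the stand's and its centre 60 mm to -x and 135 mm to +y of the stand's origin; origin at the centre of its underside
- cap_1: blue round plastic bottle cap, closed side up, 80 mm across, 23 mm high, about 30 g, flat on the tray; origin at the centre of its underside
- cap_3: white round plastic bottle cap, closed side up, 80 mm across, 23 mm high, about 30 g, flat on the tray; origin at the centre of its underside
- cap_4: blue round plastic bottle cap, open side up, 80 mm across, 22 mm high, about 30 g, flat on the tray; origin at the centre of its underside
- collar: pale thin-walled open plastic collar (a cone like a cup without a bottom), 73 mm across, 58 mm high, 18 g, standing at the tray's end away from the opening; to be left alone; origin at the centre of its underside
- deflector (a point): middle of the straight deflector wall, 3 mm thick, top at z = 0.20, standing on the tray floor from the opening's far corner (stand frame x 0, y 0) to the far lip (x 115, y -96 mm); it guides caps towards the opening
Things that resemble listed ones, but are neither listed nor needed, are in the scene too. Leave any green look-alike of the cap_1 alone.

How it is judged:
On the way, in this order (a step that is already met when the one before it is completed fails the run):
1. the gate is pushed open (value of joint gate above 0.102 m), for 0.1 s.
2. all three caps are swept out into the bin (x of cap_1 in the frame of bin between -0.116 and 0.116 m and y of cap_1 in the frame of bin between -0.111 and 0.111 m and height (world z) of each of cap_1, cap_3, cap_4 below 0.085 m and x of cap_3 in the frame of bin between -0.116 and 0.116 m and y of cap_3 in the frame of bin between -0.111 and 0.111 m and x of cap_4 in the frame of bin between -0.116 and 0.116 m and y of cap_4 in the frame of bin between -0.111 and 0.111 m), for 0.2 s.
3. the gate is pushed shut (value of joint gate below 0.006 m), for 0.2 s.
At the end, for the whole second after the job is handed in: All three caps lie at rest inside the bin (their centres within its walls and below its rim), the gate is shut to within 6 mm, and the collar stands upright on the tray within 30 mm of where it stood (all of step 2 and linear speed of each of cap_1, cap_3, cap_4 below 0.03 m/s and value of joint gate below 0.006 m and distance of collar from where it was at the start of the episode below 0.03 m and angle between collar's own z axis and vertical below 0.2 rad); the robot touches nothing.
It fails at once if a cap is lifted more than 35 mm above the tray floor (height (world z) of any of cap_1, cap_3, cap_4 above 0.21 m).
It fails at once if a cap is pinched or pressed hard (over 15 N from the fingers) (contact force between the fingers and cap_1 above 15 N or contact force between the fingers and cap_3 above 15 N or contact force between the fingers and cap_4 above 15 N).
It fails at once if the collar is lifted, knocked over or pushed away (over 30 mm) (height (world z) of collar above 0.19 m or angle between collar's own z axis and vertical above 0.35 rad or distance of collar from where it was at the start of the episode above 0.03 m).
It also fails if it takes over 72 s, if anything falls off the work surface, if the arm or the gripper's body presses on something with over 40 N, if the wrist force passes 120 N, or if a joint passes its speed limit or range.

ROBOT

A 6-joint arm with a two-finger parallel gripper is mounted at the origin on a cart in front of the work surface, level with it; the furniture and walls round the work are solid. World frame = base frame: x ahead of the robot, y to its left, z up, the work surface at z = 0. Lengths are in m, angles in rad, forces in N, time in s.
With the tool pointing down it reaches from about 0.15 to 0.775 m from the base axis. Payload 6.1 kg.
Tool frame: the origin (TCP) lies at the very end of the fingers, on their centre line; the grasp point (between the pads) lies behind it (manip.grip_point_offset is the z of the grasp point in the tool frame, in m); z points along the fingers, y is the direction in which the jaws open and shut (so a half turn about z gives the same grasp; the last joint's range is limited). The gripper opens to 85 mm and grips with 20 to 120 N. Pads are 22 mm wide; open, the fingers measure 114 mm over their backs; the gripper's body (76 mm by 85 mm) begins 54 mm behind the grasp point. The pads swing forward as they close: fully open they stand 13 mm farther back than shut.
Start: joints at [1.327, 0.126, -0.04, 1.405, 0, 1.571], TCP at [0.127, 0.509, 0.231] pointing down, gripper open.
Joint ranges: [-2.72, 2.72], [-0.95, 1.95], [-1.27, 1.35], [-1.78, 2.02], [-1.46, 1.47], [-3.14, 3.14]. Speed limits (rad/s): [2.39, 2.39, 3.01, 3.14, 3.14, 3.14].

INTERFACE

Orientations are given as a rotation vector (axis times angle).
In Python, from station import manip gives the robot as it stands.
- The arm moves only by the tool step_arm, never from a script. Its argument "plan" is a list that holds one entry, the list of rows, each a list of 7 numbers: the shift along the tool's x, y, z in cm, then the turn, a rotation vector about the tool's x, y, z in rad, then the opening, from 0 (shut) to 1 (fully open). A call has exactly 5 rows; each row shifts and turns the pose as measured when the row begins, along the tool's axes as they then stand; what a row does not reach is not made up. A row lasts 1/10 s, in which the tool goes at most 50 mm and 8.59 degrees, less where a joint would pass 70% of its speed; a pose out of reach is approached as far as the arm can. A call is refused whole if a number of a shift passes 5 or a number of a turn 0.15, either way. A call with a gripper value outside its range is refused whole. The fingers move at their own pace and stop on an object; "grip_force" is the grip in N (left out, the last holds). Time passes only in rows, so rows that do not move let the fingers close, or fill a call up. It gives the time, the measured TCP pose, the force and the opening at its end, in the units of the state.
- manip.observe(): the state, without advancing time (a new reading comes with each control period).
- manip.grab_frame(name): name is "scene" or "top" or "wrist"; returns a dict with "pixels" (400x640x3 uint8, red, green, blue), "depth" (400x640 float32, m along the optical axis (not along the pixel's ray), 0 where there is no reading), "fx", "fy", "cx", "cy" (pixels), "k1" (the pictures are not rectified: a ray, as slopes to the right and down, at radius r is drawn at 1 + k1 r^2 times it, then the intrinsics apply), "world_to_cam" (4x4, takes a point from world to camera coordinates). Camera axes: x right, y down, z forward; pixel columns grow to the right and rows downward; lengths in m; the calibration is good to about 2 mm. A picture is of the moment at which its call begins.
- manip.finish_job(): hands the job in, once; it reports no verdict.
The state is a dict: "t": time; "joint_positions": joint angles; "qd": joint speeds; "joint_efforts": joint torques, N m; "tool_pos": TCP position; "orientation": TCP orientation; "ft_force": force on the tool from outside, world axes, zero at the start; "moment": the same for the moment, N m; "width": opening from 0.0 (shut) to 1.0 (fully open).
Only numpy, scipy, OpenCV 4.12 (cv2) and the standard library are available. Lean on these libraries where they do the work, as an engineer would, in place of code of your own. Each camera call takes 0.05 s, during which the arm holds its last target.

## Working session

There is one attempt and no reset: what is moved stays moved. The work goes in short steps, Python scripts to look and compute and a tool call to move; the robot and the scene stay as the last step left them, time stands still between calls to the robot, and variables do not carry over. Pictures are saved under pics/ and viewed, and the job is handed in when it is done.

Besides the shell and the picture viewer there is one more tool, called after ">>>" by a JSON object that holds its "fn" and its "kwargs", one argument or row to a line. step_arm: Moves the arm, as the interface text tells. Its arguments: {"type":"object","properties":{"plan":{"type":"array","items":{"type":"array","items":{"type":"array","items":{"type":"number"}}}},"grip_force":{"type":"number"}},"required":["plan"]}

```bash
ls; mkdir -p pics; python3 - <<'E'
from station import manip
import cv2
print(manip.observe()); print(manip.grip_point_offset)
for n in ["scene","top"]:
    f=manip.grab_frame(n); cv2.imwrite(f"pics/{n}0.png",f["pixels"][:,:,::-1])
    print(n,f["fx"],f["fy"],f["cx"],f["cy"],f["k1"],f["world_to_cam"])
E
```

```text
pics
{'t': 0.0, 'joint_positions': array([ 1.32699627e+00,  1.26345576e-01, -4.06409013e-02,  1.40541263e+00,
        1.19774008e-05,  1.57079489e+00]), 'qd': array([ 0.00129283,  0.00121444,  0.00158604, -0.00219127,  0.00124097,
        0.00017914]), 'joint_efforts': array([-8.91940035e-04, -4.35911572e+01,  3.52926207e+01,  1.71941298e-02,
       -7.01104497e-06, -1.03865281e-05]), 'tool_pos': array([0.1266233 , 0.50905692, 0.23053148]), 'orientation': array([-3.81985013e-01, -3.11807415e+00,  2.49650272e-03]), 'ft_force': array([-1.0813473 ,  0.13812003, -0.19703182]), 'moment': array([-0.01140488,  0.02468626, -0.03591497]), 'width': 0.9993981897967141}
-0.0187
scene 483.66669398893185 483.66669398893185 312.4977404727557 195.13187789675627 -0.13081855723377828 [[-0.97708314  0.2124934   0.01245358  0.60289505]
 [ 0.11631322  0.58199777 -0.80482907  0.17909522]
 [-0.17826883 -0.7849364  -0.593376    1.9367012 ]
 [ 0.          0.          0.          1.        ]]
top 460.16220716132074 460.16220716132074 320.30610706907896 195.3254306616911 -0.017499056507399236 [[ 2.17934160e-02 -9.99761977e-01 -1.01792888e-03 -2.07242213e-01]
 [-9.80840120e-01 -2.11837676e-02 -1.93659257e-01  5.77336151e-01]
 [ 1.93591598e-01  5.21892223e-03 -9.81068324e-01  1.77615798e+00]
 [ 0.00000000e+00  0.00000000e+00  0.00000000e+00  1.00000000e+00]]
```

View pics/scene0.png

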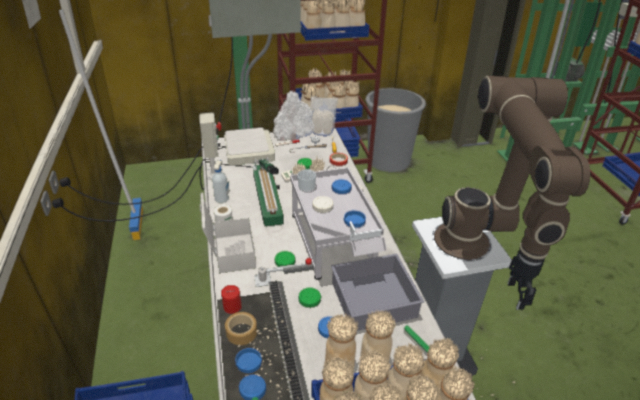

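View pics/top0.png

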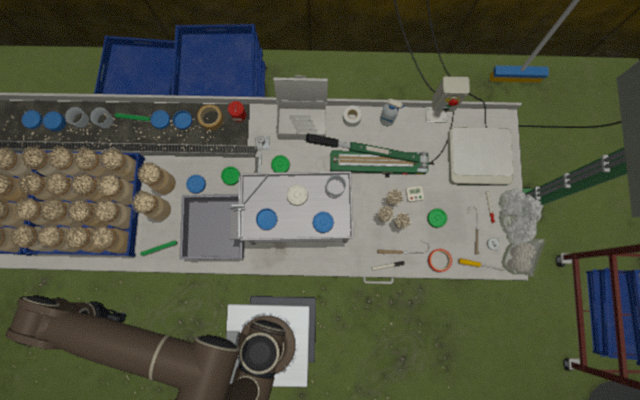

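```bash
cat > h.py <<'E'
import numpy as np, cv2
from station import manip
def K(f): return np.array([[f["fx"],0,f["cx"]],[0,f["fy"],f["cy"]],[0,0,1.]])
def D(f): return np.array([f["k1"],0,0,0,0.])
def proj(f,P):
    P=np.atleast_2d(P).astype(float); W=f["world_to_cam"]
    r,_=cv2.Rodrigues(W[:3,:3]); return cv2.projectPoints(P,r,W[:3,3],K(f),D(f))[0][:,0]
def ray(f,uv):
    n=cv2.undistortPoints(np.array(uv,float).reshape(-1,1,2),K(f),D(f))[:,0]
    return np.c_[n,np.ones(len(n))]
def on_z(f,uv,z):
    W=f["world_to_cam"];R=W[:3,:3];t=W[:3,3];c=-R.T@t;d=ray(f,uv)@R
    return c+d*((z-c[2])/d[:,2])[:,None]
def cloud(f):
    h,w=f["depth"].shape;v,u=np.mgrid[:h,:w]
    d=ray(f,np.c_[u.ravel(),v.ravel()])*f["depth"].reshape(-1,1)
    W=f["world_to_cam"];P=(d-W[:3,3])@W[:3,:3];P[f["depth"].ravel()==0]=np.nan
    return P.reshape(h,w,3)
E
python3 - <<'E'
from h import *
f=manip.grab_frame("top"); np.savez("top.npz",**f)
P=cloud(f)
c=f["pixels"][155:270,170:365]
cv2.imwrite("pics/topz.png",cv2.resize(c,None,fx=4,fy=4,interpolation=cv2.INTER_CUBIC)[:,:,::-1])
for (u,v) in [(266,218),(323,222),(297,195),(335,186),(300,222),(210,240)]: print(u,v,P[v,u])
hsv=cv2.cvtColor(f["pixels"],cv2.COLOR_RGB2HSV)
def fit(m,name):
    n,l,s,ce=cv2.connectedComponentsWithStats(m.astype(np.uint8))
    for i in range(1,n):
        if s[i,4]>60:
            q=P[l==i]; print(name,s[i],ce[i],np.nanmedian(q,0),on_z(f,[ce[i]],0.197))
roi=np.zeros(hsv.shape[:2],bool); roi[165:250,235:360]=1
fit(roi&(hsv[...,0]>95)&(hsv[...,0]<120)&(hsv[...,1]>120),"blue")
# floor
m=roi&(abs(P[...,2]-0.175)<0.006)
q=P[m]; print(np.nanmin(q,0),np.nanmax(q,0))
E
```

```text
266 218 [0.46805495 0.00227328 0.18023432]
323 222 [ 0.45585362 -0.20734728  0.19439061]
297 195 [ 0.55311345 -0.10989735  0.19798921]
335 186 [ 0.59548474 -0.24945065  0.17256925]
300 222 [ 0.45679243 -0.12277902  0.1742737 ]
210 240 [0.39869917 0.24460828 0.00842511]
blue [257 209  20  20 315] [266.24761905 218.71428571] [0.46515314 0.00144005 0.17853171] [[ 0.46303981 -0.0008122   0.197     ]]
blue [313 212  20  20 309] [322.69255663 221.90614887] [ 0.45539268 -0.20684748  0.19631316] [[ 0.45581283 -0.20621969  0.197     ]]
[ 0.38608285 -0.31084218  0.16900136] [0.64330846 0.11576083 0.18099418]
```

View pics/topz.png

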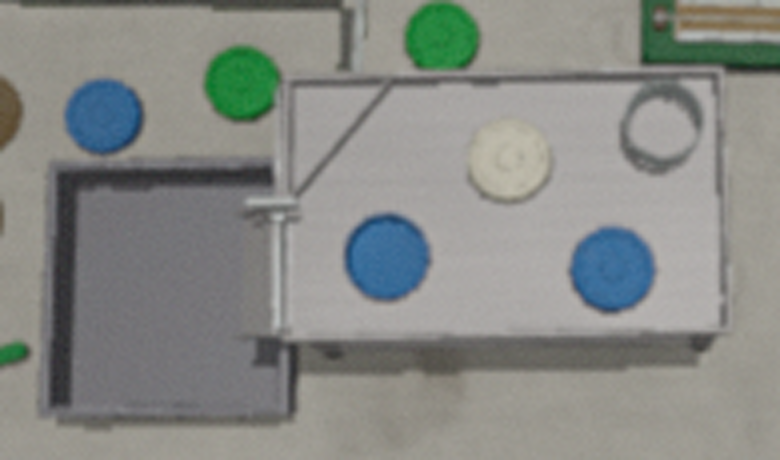

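```bash
cat >> h.py <<'E'
def S2W(p,s):
    p=np.atleast_2d(p).astype(float);c,n=np.cos(s[2]),np.sin(s[2])
    return np.c_[s[0]+c*p[:,0]-n*p[:,1],s[1]+n*p[:,0]+c*p[:,1],p[:,2]]
def W2S(p,s):
    p=np.atleast_2d(p).astype(float);c,n=np.cos(s[2]),np.sin(s[2]);d=p[:,:2]-np.array(s[:2])
    return np.c_[c*d[:,0]+n*d[:,1],-n*d[:,0]+c*d[:,1],p[:,2]]
E
python3 - <<'E'
from h import *
f=dict(np.load("top.npz"))
px=np.array([[287,78],[722,72],[728,333],[280,335],[297,192],[392,82],[272,207]])/4+[170,155]-0.375
zs=[.2,.2,.2,.2,.2,.2,.244]
for p,z in zip(px,zs): print(p,on_z(f,[p],z))
from scipy.optimize import least_squares
w=np.array([on_z(f,[p],z)[0] for p,z in zip(px,zs)])
m=np.array([[.1165,0,.2],[.1165,-.4015,.2],[-.1265,-.4015,.2],[-.1265,0,.2],[0,0,.2],[.115,-.096,.2],[-.010,.006,.244]])
r=least_squares(lambda s:(S2W(m,s)-w)[:,:2].ravel(),[.5,.1,0]); print(r.x, (r.fun.reshape(-1,2)*1000).round(1))
s=r.x
g=cv2.resize(f["pixels"][155:270,170:365],None,fx=4,fy=4,interpolation=cv2.INTER_CUBIC)[:,:,::-1].copy()
def pl(pts,col,cl=True):
    q=(proj(f,S2W(pts,s))-[170,155]+0.375)*4
    cv2.polylines(g,[q.round().astype(int)],cl,col,1)
pl([[.115,0,.2],[.115,-.4,.2],[-.125,-.4,.2],[-.125,0,.2]],(0,0,255))
pl([[-.18,.02,.085],[.06,.02,.085],[.06,.25,.085],[-.18,.25,.085]],(0,255,0))
pl([[0,0,.2],[.115,-.096,.2]],(255,0,255),False)
pl([[-.01,-.014,.244],[-.01,.026,.244]],(255,0,255),False)
pl([[-.115,0,.175],[-.005,0,.175]],(0,255,255),False)
cv2.imwrite("pics/ov.png",g)
E
```

```text
[241.375 174.125] [[0.62698427 0.09831721 0.2       ]]
[350.125 172.625] [[ 0.64132641 -0.30387855  0.2       ]]
[351.625 237.875] [[ 0.39972998 -0.31152253  0.2       ]]
[239.625 238.375] [[0.38911219 0.09156307 0.2       ]]
[243.875 202.625] [[0.52012609 0.08326474 0.2       ]]
[267.625 175.125] [[0.6252543  0.00096827 0.2       ]]
[237.625 206.375] [[0.498321   0.09711184 0.244     ]]
[0.51260365 0.09225165 0.03098983] [[ 2.1 -2.5]
 [ 0.2 -1.6]
 [-1.1 -1.5]
 [-2.9 -3.2]
 [-7.5  9. ]
 [ 5.3 -1.1]
 [ 4.1  0.8]]
```

View pics/ov.png

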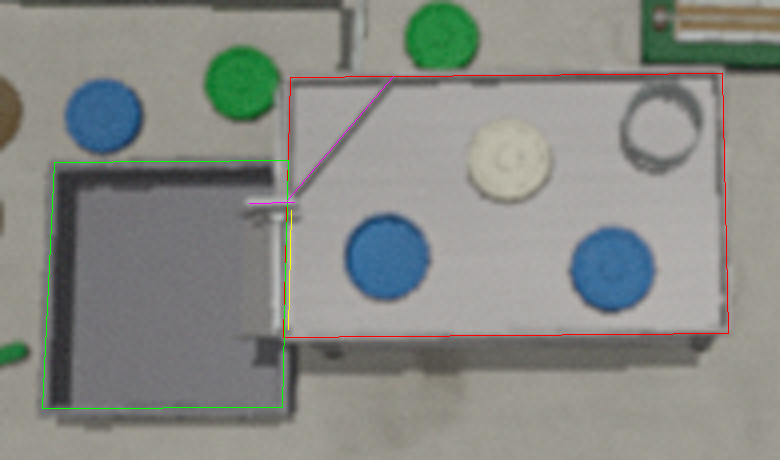

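```bash
cat >> h.py <<'E'
from scipy.spatial.transform import Rotation as Ro
try: ST=np.load("st.npy")
except Exception: ST=None
def target_R(yaw):
    # tool z down, tool y axis = stand direction at angle yaw (rad, from stand x) 
    a=yaw+ST[2]; y=np.array([np.cos(a),np.sin(a),0]); z=np.array([0,0,-1.]); x=np.cross(y,z)
    return Ro.from_matrix(np.c_[x,y,z])
def plan(goal,yaw=None,step=4.0,turn=.14,n=None):
    """goal stand frame mm; prints rows in tool frame"""
    o=manip.observe(); p=o["tool_pos"].copy(); R=Ro.from_rotvec(o["orientation"])
    g=S2W(np.array([goal])/1000,ST)[0]
    T=min([target_R(yaw),target_R(yaw+np.pi)],key=lambda T:(R.inv()*T).magnitude()) if yaw is not None else R
    dr=(R.inv()*T).as_rotvec(); d=g-p
    N=n or int(max(np.ceil(np.linalg.norm(d)*100/step),np.ceil(abs(dr).max()/turn)))
    print("dist mm",(np.linalg.norm(d)*1000).round(1),"rot",dr.round(3),"N",N)
    for i in range(N):
        Ri=R*Ro.from_rotvec(dr*i/N); print(i,np.r_[(Ri.inv().apply(d/N)*100).round(2),(dr/N).round(3)].tolist())
def where():
    o=manip.observe(); R=Ro.from_rotvec(o["orientation"]).as_matrix()
    a=np.degrees(np.arctan2(R[1,1],R[0,1])-ST[2])
    print("t%.2f stand mm"%o["t"],(W2S(o["tool_pos"],ST)[0]*1000).round(1),"jaw deg %.1f tilt %.3f"%(a,np.arccos(-R[2,2])),"F",o["ft_force"].round(1),"w %.2f"%o["width"])
E
python3 - <<'E'
from h import *
f=dict(np.load("top.npz")); P=cloud(f)
px=np.array([[287,78],[722,72],[728,333],[280,335],[272,208.5]])/4+[170,155]-0.375
zs=[.2,.2,.2,.2,.244]
w=np.array([on_z(f,[p],z)[0] for p,z in zip(px,zs)])
from scipy.optimize import least_squares
m=np.array([[.1165,0.001,.2],[.1165,-.4015,.2],[-.1265,-.4015,.2],[-.1265,0.001,.2],[-.010,.006,.244]])
r=least_squares(lambda s:(S2W(m,s)-w)[:,:2].ravel(),[.5,.1,0]); print(r.x, (r.fun.reshape(-1,2)*1000).round(1))
np.save("st.npy",r.x); ST=r.x
import h; h.ST=r.x
hsv=cv2.cvtColor(f["pixels"],cv2.COLOR_RGB2HSV)
for n,uv,z in [("cap4",(266.25,218.7),.197),("cap1",(322.7,221.9),.198),("cap3",(510/4+169.6,161/4+154.6),.198),("collar top",(661/4+169.6,127/4+154.6),.21)]:
    print(n,(W2S(on_z(f,[uv],z),r.x)*1000).round(1))
print("bottle",P[205,150],P[172,155]); print(np.nanmax(P[100:300,135:370,2]))
m=(P[...,2]>.1)&(P[...,0]>.2)&(P[...,0]<.7)&(P[...,1]>.3)&(P[...,1]<.55); q=P[m]; print(np.nanmin(q,0),np.nanmax(q,0))
where()
R=Ro.from_rotvec(manip.observe()["orientation"]).as_matrix(); print(R.round(2))
plan([-45,6,290],np.pi/2)
E
```

```text
[0.51130462 0.09341539 0.03470228] [[ 0.7  0.1]
 [ 0.3  0.1]
 [-0.9 -0.7]
 [-4.3 -1.5]
 [ 4.1  2. ]]
cap4 [[-51.5 -92.5 197. ]]
cap1 [[ -66.  -297.6  198. ]]
cap3 [[  35.3 -205.   198. ]]
collar top [[  62.8 -343.7  210. ]]
bottle [0.50625011 0.43234871 0.18545778] [0.63213777 0.4257667  0.18423781]
0.34731648202256643
[0.47624015 0.40885243 0.10018967] [0.67806999 0.54977739 0.20235596]
t0.15 stand mm [-370.   428.9  230.7] jaw deg 74.0 tilt 0.001 F [ 0.  -0.1  0.3] w 1.00
[[-0.97  0.24 -0.  ]
 [ 0.24  0.97 -0.  ]
 [ 0.   -0.   -1.  ]]
dist mm 536.6 rot [-0.001 -0.    -0.279] N 14
0 [-3.06, -2.27, -0.42, -0.0, -0.0, -0.02]
1 [-3.02, -2.33, -0.42, -0.0, -0.0, -0.02]
2 [-2.97, -2.39, -0.42, -0.0, -0.0, -0.02]
3 [-2.92, -2.44, -0.42, -0.0, -0.0, -0.02]
4 [-2.87, -2.5, -0.42, -0.0, -0.0, -0.02]
5 [-2.82, -2.56, -0.42, -0.0, -0.0, -0.02]
6 [-2.77, -2.61, -0.42, -0.0, -0.0, -0.02]
7 [-2.72, -2.67, -0.42, -0.0, -0.0, -0.02]
8 [-2.66, -2.72, -0.42, -0.0, -0.0, -0.02]
9 [-2.61, -2.78, -0.42, -0.0, -0.0, -0.02]
10 [-2.55, -2.83, -0.42, -0.0, -0.0, -0.02]
11 [-2.5, -2.88, -0.42, -0.0, -0.0, -0.02]
12 [-2.44, -2.93, -0.42, -0.0, -0.0, -0.02]
13 [-2.38, -2.97, -0.42, -0.0, -0.0, -0.02]
```

```bash
python3 - <<'E'
from h import *
plan([-50,6,285],0,step=3.8)
E
```

```text
dist mm 533.1 rot [-1.000e-03  1.000e-03  1.292e+00] N 15
0 [-2.83, -2.12, -0.36, -0.0, 0.0, 0.086]
1 [-3.0, -1.87, -0.36, -0.0, 0.0, 0.086]
2 [-3.15, -1.61, -0.36, -0.0, 0.0, 0.086]
3 [-3.28, -1.33, -0.36, -0.0, 0.0, 0.086]
4 [-3.38, -1.04, -0.36, -0.0, 0.0, 0.086]
5 [-3.45, -0.75, -0.36, -0.0, 0.0, 0.086]
6 [-3.51, -0.45, -0.36, -0.0, 0.0, 0.086]
7 [-3.53, -0.15, -0.36, -0.0, 0.0, 0.086]
8 [-3.53, 0.16, -0.36, -0.0, 0.0, 0.086]
9 [-3.51, 0.46, -0.36, -0.0, 0.0, 0.086]
10 [-3.45, 0.76, -0.36, -0.0, 0.0, 0.086]
11 [-3.37, 1.06, -0.36, -0.0, 0.0, 0.086]
12 [-3.27, 1.34, -0.36, -0.0, 0.0, 0.086]
13 [-3.14, 1.62, -0.36, -0.0, 0.0, 0.086]
14 [-2.99, 1.88, -0.36, -0.0, 0.0, 0.086]
```

>>> {"fn": "step_arm", "kwargs": {
  "plan": [
    [[-2.8,-2.1,-0.8,0,0,0.086,0],[-3.0,-1.9,-0.8,0,0,0.086,0],[-3.1,-1.6,-0.8,0,0,0.086,0],[-3.3,-1.3,-0.8,0,0,0.086,0],[-3.4,-1.0,-0.8,0,0,0.086,0]]
  ]
}}

```text
t: 0.65
tool_pos: [0.2383, 0.3698, 0.2682]
orientation: [-1.05, -2.96, 0.012]
ft_force: [1.3, 0.6, 0.3]
width: 0.143
```

>>> {"fn": "step_arm", "kwargs": {
  "plan": [
    [[-3.4,-0.7,-0.4,0,0,0.086,0],[-3.5,-0.4,-0.4,0,0,0.086,0],[-3.5,-0.1,-0.4,0,0,0.086,0],[-3.5,0.2,-0.4,0,0,0.086,0],[-3.5,0.5,0,0,0,0.086,0]]
  ]
}}

```text
t: 1.15
tool_pos: [0.3519, 0.2273, 0.286]
orientation: [1.68, 2.653, -0.01]
ft_force: [0.4, -0.0, -0.1]
width: -0.001
```

```bash
python3 - <<'E'
from h import *
where()
plan([-50,6,285],0,step=3.8)
E
```

```text
t1.15 stand mm [-154.7  139.4  286. ] jaw deg 23.3 tilt 0.007 F [ 0.4 -0.  -0.1] w -0.00
dist mm 169.5 rot [-0.004  0.006  0.407] N 5
0 [-3.28, 0.87, 0.03, -0.001, 0.001, 0.081]
1 [-3.2, 1.13, 0.03, -0.001, 0.001, 0.081]
2 [-3.09, 1.39, 0.03, -0.001, 0.001, 0.081]
3 [-2.97, 1.63, 0.02, -0.001, 0.001, 0.081]
4 [-2.83, 1.87, 0.02, -0.001, 0.001, 0.081]
```

>>> {"fn": "step_arm", "kwargs": {
  "plan": [
    [[-3.7,0.9,0,0,0,0.09,0],[-3.6,1.2,0,0,0,0.09,0],[-3.5,1.5,0,0,0,0.09,0],[-3.2,1.8,0,0,0,0.09,0],[-3.0,2.0,0,0,0,0.08,0]]
  ]
}}

```text
t: 1.65
tool_pos: [0.4708, 0.0733, 0.2863]
orientation: [2.239, 2.2, -0.009]
ft_force: [0.4, 0.7, -0.3]
width: 0.003
```

```bash
python3 - <<'E'
from h import *
where()
plan([-50,6,215],0,n=5)
f=manip.grab_frame("wrist"); cv2.imwrite("pics/w1.png",f["pixels"][:,:,::-1])
f=manip.grab_frame("top");cv2.imwrite("pics/t1.png",cv2.resize(f["pixels"][155:270,170:365],None,fx=4,fy=4,interpolation=cv2.INTER_CUBIC)[:,:,::-1])
E
```

```text
t1.65 stand mm [-41.1 -18.7 286.3] jaw deg -3.0 tilt 0.006 F [ 0.4  0.7 -0.3] w 0.00
dist mm 76.0 rot [-0.002  0.006 -0.052] N 5
0 [0.49, -0.2, 1.42, -0.0, 0.001, -0.01]
1 [0.49, -0.2, 1.42, -0.0, 0.001, -0.01]
2 [0.49, -0.19, 1.42, -0.0, 0.001, -0.01]
3 [0.49, -0.19, 1.43, -0.0, 0.001, -0.01]
4 [0.49, -0.18, 1.43, -0.0, 0.001, -0.01]
```

View pics/w1.png

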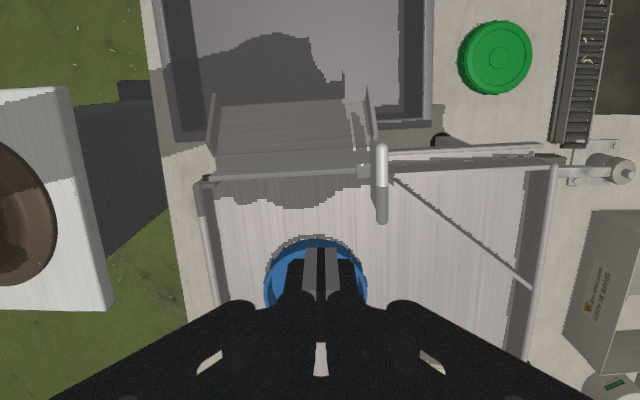

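View pics/t1.png

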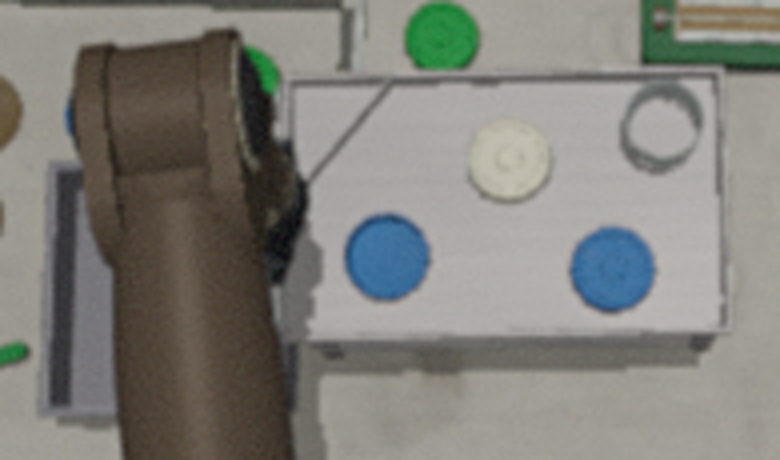

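```bash
cat > m.py <<'E'
from h import *
f=manip.grab_frame("wrist"); P=cloud(f); np.savez("wr.npz",**f)
S=W2S(P.reshape(-1,3),ST).reshape(P.shape)*1000
def rep(n,uv,z):
    print(n,[(W2S(on_z(f,[p],z),ST)[0]*1000).round(1).tolist() for p in uv])
rep("tab ends z.244",[(382,144),(382,222)],.244)
rep("defl corner/end",[(392,178),(532,286)],.2)
rep("lip left top / right", [(205,185),(553,168)],.2)
for u,v in [(382,150),(382,180),(382,215),(382,205),(376,190),(388,190),(280,175),(300,215)]: print(u,v,S[v,u].round(1))
m=(S[...,2]>212)&(S[...,2]<250)&(np.arange(640)[None,:]>350)&(np.arange(640)[None,:]<420)&(np.arange(400)[:,None]<235)
q=S[m];print(len(q),np.percentile(q,[2,50,98],axis=0).round(1))
E
python3 m.py
```

```text
tab ends z.244 [[-5.5, 25.4, 244.0], [-5.5, -18.1, 244.0]]
defl corner/end [[8.3, -5.3, 200.0], [115.5, -94.7, 200.0]]
lip left top / right [[-116.5, -3.4, 200.0], [117.4, -3.8, 200.0]]
382 150 [ -5.6  22.4 244.7]
382 180 [ -5.5   5.9 243.7]
382 215 [ -5.3 -14.5 242.7]
382 205 [ -5.4  -8.5 243. ]
376 190 [ -8.5   0.  242.1]
388 190 [ 10.3 -21.5 174.3]
280 175 [-65.2   1.4 203. ]
300 215 [-56.6 -38.  174. ]
1303 [[ -9.5 -16.8 213.5]
 [ -7.2   5.7 242.4]
 [ -2.9  25.8 244.3]]
```

>>> {"fn": "step_arm", "kwargs": {
  "plan": [
    [[0.6,-0.2,1.4,0,0,-0.01,0],[0.5,-0.2,1.4,0,0,-0.01,0],[0.5,-0.2,1.4,0,0,-0.01,0],[0.5,-0.2,1.4,0,0,-0.01,0],[0.4,-0.2,1.4,0,0,-0.01,0]]
  ]
}}

```text
t: 2.3
tool_pos: [0.4586, 0.1013, 0.2149]
orientation: [2.175, 2.265, -0.007]
ft_force: [0.6, -0.3, 0.5]
width: -0.002
```

```bash
python3 - <<'E'
from h import *
where()
plan([80,4,215],0,n=12)
E
```

```text
t2.30 stand mm [-52.4   9.7 214.9] jaw deg 0.3 tilt 0.005 F [ 0.6 -0.3  0.5] w -0.00
dist mm 132.5 rot [-0.002  0.004  0.006] N 12
0 [-0.05, 1.1, -0.0, -0.0, 0.0, 0.0]
1 [-0.05, 1.1, -0.0, -0.0, 0.0, 0.0]
2 [-0.05, 1.1, -0.0, -0.0, 0.0, 0.0]
3 [-0.05, 1.1, -0.0, -0.0, 0.0, 0.0]
4 [-0.05, 1.1, -0.0, -0.0, 0.0, 0.0]
5 [-0.05, 1.1, -0.0, -0.0, 0.0, 0.0]
6 [-0.05, 1.1, -0.0, -0.0, 0.0, 0.0]
7 [-0.05, 1.1, -0.0, -0.0, 0.0, 0.0]
8 [-0.05, 1.1, -0.0, -0.0, 0.0, 0.0]
9 [-0.05, 1.1, -0.0, -0.0, 0.0, 0.0]
10 [-0.05, 1.1, -0.0, -0.0, 0.0, 0.0]
11 [-0.05, 1.1, -0.0, -0.0, 0.0, 0.0]
```

>>> {"fn": "step_arm", "kwargs": {
  "plan": [
    [[0.1,1.0,0,0,0,0,0],[0.1,1.0,0,0,0,0,0],[0.1,1.0,0,0,0,0,0],[0,1.5,0,0,0,0,0],[0,1.5,0,0,0,0,0]]
  ]
}}

```text
t: 2.8
tool_pos: [0.5187, 0.1094, 0.2151]
orientation: [-2.169, -2.271, 0.011]
ft_force: [-2.1, -0.5, -1.4]
width: -0.001
```

>>> {"fn": "step_arm", "kwargs": {
  "plan": [
    [[0,1.5,0,0,0,0,0],[0,1.5,0,0,0,0,0],[0,1.5,0,0,0,0,0],[0,1.2,0,0,0,0,0],[0,0.8,0,0,0,0,0]]
  ]
}}

```text
t: 3.3
tool_pos: [0.5896, 0.1123, 0.2151]
orientation: [-2.169, -2.269, 0.016]
ft_force: [-1.5, 0.6, 0.3]
width: 0.0
```

```bash
python3 - <<'E'
from h import *
where()
E
```

```text
t3.30 stand mm [ 78.9  16.2 215.1] jaw deg 0.6 tilt 0.011 F [-1.5  0.6  0.3] w 0.00
```

>>> {"fn": "step_arm", "kwargs": {
  "plan": [
    [[-0.3,0.5,0,0,0,0,0],[-0.3,0.4,0,0,0,0,0],[-0.2,0.3,0,0,0,0,0],[0,0.3,0,0,0,0,0],[0,0.2,0,0,0,0,0]]
  ]
}}

```text
t: 3.8
tool_pos: [0.5964, 0.1094, 0.2151]
orientation: [-2.145, -2.255, 0.03]
ft_force: [-7.0, -1.7, 2.2]
width: 0.005
```

```bash
python3 - <<'E'
from h import *
where()
f=manip.grab_frame("wrist"); cv2.imwrite("pics/w2.png",f["pixels"][:,:,::-1])
E
```

```text
t3.80 stand mm [ 85.6  13.  215.1] jaw deg 0.9 tilt 0.035 F [-7.  -1.7  2.2] w 0.01
```

View pics/w2.png

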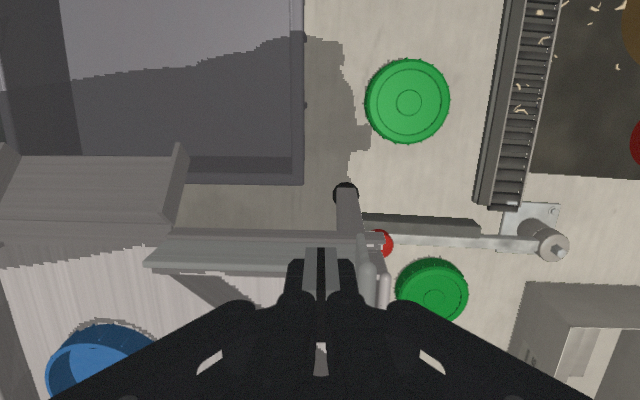

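```bash
python3 - <<'E'
from h import *
f=manip.grab_frame("wrist")
for p,z in [((146,264),.204),((178,230),.204),((366,255),.244),((182,232),.175)]: print(p,(W2S(on_z(f,[p],z),ST)*1000).round(1))
P=W2S(cloud(f).reshape(-1,3),ST).reshape(400,640,3)*1000
for u,v in [(150,258),(160,262),(170,258),(185,265),(170,240),(368,252),(368,240)]: print(u,v,P[v,u].round(1))
where()
E
```

```text
(146, 264) [[ -1.4   4.  204. ]]
(178, 230) [[ 17.2  23.  204. ]]
(366, 255) [[102.6  32.7 244. ]]
(182, 232) [[  5.8   9.4 175. ]]
150 258 [ -0.6   5.9 201. ]
160 262 [  5.6   5.  203.1]
170 258 [  9.6   6.  200.4]
185 265 [ 18.6   4.3 203.9]
170 240 [ -0.2   5.7 178.4]
368 252 [111.8  -0.5 172.8]
368 240 [110.4  10.8 181.5]
t3.90 stand mm [ 85.7  13.  215.1] jaw deg 0.9 tilt 0.035 F [-10.5   0.3   2.2] w -0.00
```

>>> {"fn": "step_arm", "kwargs": {
  "plan": [
    [[-0.2,-1.0,-0.5,0,0,0,0],[-1.0,-1.5,-2.0,0,0,0,0],[-2.0,-2.0,-2.5,0,0,0,0.3],[-3.0,-2.5,-1.5,0,0,0,0.5],[-3.5,-2.5,0,0,0,0,0.5]]
  ]
}}

```text
t: 4.4
tool_pos: [0.5079, 0.0063, 0.2854]
orientation: [-2.141, -2.264, 0.029]
ft_force: [1.0, 0.0, 0.1]
width: 0.493
```

```bash
python3 - <<'E'
from h import *
where()
plan([-53,-152,270],0,n=5)
E
```

```text
t4.40 stand mm [ -6.4 -87.  285.4] jaw deg 1.2 tilt 0.032 F [1.  0.  0.1] w 0.49
dist mm 81.5 rot [-0.031 -0.006  0.021] N 5
0 [-1.28, -0.95, 0.33, -0.006, -0.001, 0.004]
1 [-1.29, -0.95, 0.32, -0.006, -0.001, 0.004]
2 [-1.29, -0.94, 0.32, -0.006, -0.001, 0.004]
3 [-1.29, -0.94, 0.32, -0.006, -0.001, 0.004]
4 [-1.3, -0.94, 0.31, -0.006, -0.001, 0.004]
```

>>> {"fn": "step_arm", "kwargs": {
  "plan": [
    [[-1.5,-1.0,0,-0.01,0,0.004,0.5],[-1.5,-1.0,0.5,-0.01,0,0.004,0.5],[-1.3,-0.9,1.0,-0.01,0,0.004,0.5],[-1.0,-0.6,1.0,0,0,0.004,0.5],[-0.5,-0.3,1.0,0,0,0,0.5]]
  ]
}}

```text
t: 4.9
tool_pos: [0.4698, -0.0608, 0.2579]
orientation: [2.176, 2.25, 0.02]
ft_force: [-0.4, 0.8, -0.1]
width: 0.497
```

```bash
python3 - <<'E'
from h import *
where()
plan([-53,-152,181],0,n=5)
f=manip.grab_frame("wrist"); cv2.imwrite("pics/w3.png",f["pixels"][:,:,::-1])
E
```

```text
t4.90 stand mm [ -46.8 -152.7  257.9] jaw deg -0.1 tilt 0.017 F [-0.4  0.8 -0.1] w 0.50
dist mm 77.1 rot [ 0.017 -0.    -0.002] N 5
0 [0.01, -0.15, 1.54, 0.003, -0.0, -0.0]
1 [0.01, -0.14, 1.54, 0.003, -0.0, -0.0]
2 [0.01, -0.14, 1.54, 0.003, -0.0, -0.0]
3 [0.01, -0.13, 1.54, 0.003, -0.0, -0.0]
4 [0.01, -0.13, 1.54, 0.003, -0.0, -0.0]
```

View pics/w3.png

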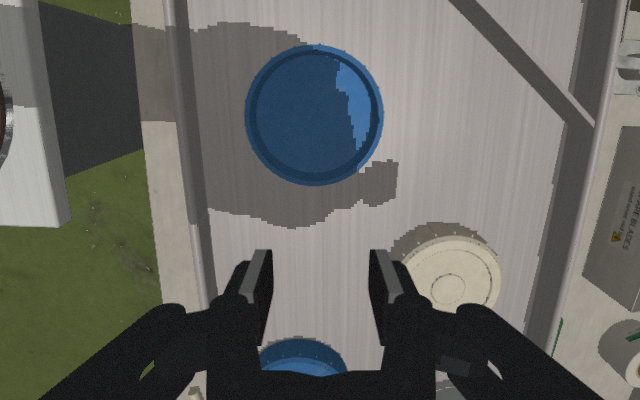

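```bash
python3 - <<'E'
from h import *
f=manip.grab_frame("wrist")
for n,p,z in [("cap4",(315,115),.197),("cap3",(451,277),.198),("lipL",(190,150),.2),("tip?",(320,262),.26)]: print(n,p,(W2S(on_z(f,[p],z),ST)*1000).round(1))
where()
E
```

```text
cap4 (315, 115) [[-49.4 -92.  197. ]]
cap3 (451, 277) [[  38.2 -194.4  198. ]]
lipL (190, 150) [[-120.1 -110.6  200. ]]
tip? (320, 262) [[ -47.6 -149.5  260. ]]
t5.00 stand mm [ -47.2 -152.1  256.7] jaw deg -0.1 tilt 0.014 F [-0.5  0.7  0.5] w 0.50
```

>>> {"fn": "step_arm", "kwargs": {
  "plan": [
    [[0,-0.1,1.6,0.003,0,0,0.5],[0,-0.1,1.6,0.003,0,0,0.5],[0,-0.1,1.6,0.003,0,0,0.5],[0,0,1.4,0.003,0,0,0.5],[0,0,1.0,0,0,0,0.5]]
  ]
}}

```text
t: 5.5
tool_pos: [0.4705, -0.059, 0.1855]
orientation: [2.178, 2.256, 0.01]
ft_force: [0.1, -0.5, -0.2]
width: 0.502
```

```bash
python3 - <<'E'
from h import *
where()
E
```

```text
t5.50 stand mm [ -46.1 -150.9  185.5] jaw deg 0.0 tilt 0.009 F [ 0.1 -0.5 -0.2] w 0.50
```

>>> {"fn": "step_arm", "kwargs": {
  "plan": [
    [[0.2,-0.3,0,0,0,0,0.5],[0.3,-0.3,0,0,0,0,0.5],[0.5,0,0.1,0,0,0,0.5],[0.5,0,0.1,0,0,0,0.5],[0.7,0,0,0,0,0,0.5]]
  ]
}}

```text
t: 6.0
tool_pos: [0.4637, -0.0355, 0.1839]
orientation: [2.178, 2.256, 0.011]
ft_force: [-0.4, -0.2, 0.0]
width: 0.501
```

>>> {"fn": "step_arm", "kwargs": {
  "plan": [
    [[0.8,0,0,0,0,0,0.5],[1.0,-0.1,0,0,0,0,0.5],[1.0,-0.1,0,0,0,0,0.5],[1.2,-0.1,0,0,0,0,0.5],[1.2,-0.1,0,0,0,0,0.5]]
  ]
}}

```text
t: 6.5
tool_pos: [0.4578, 0.0209, 0.1847]
orientation: [2.178, 2.255, 0.013]
ft_force: [-0.6, 0.8, -0.1]
width: 0.501
```

```bash
python3 - <<'E'
from h import *
where()
f=manip.grab_frame("wrist"); cv2.imwrite("pics/w4.png",f["pixels"][:,:,::-1])
E
```

```text
t6.50 stand mm [-56.  -70.7 184.7] jaw deg 0.0 tilt 0.011 F [-0.6  0.8 -0.1] w 0.50
```

View pics/w4.png

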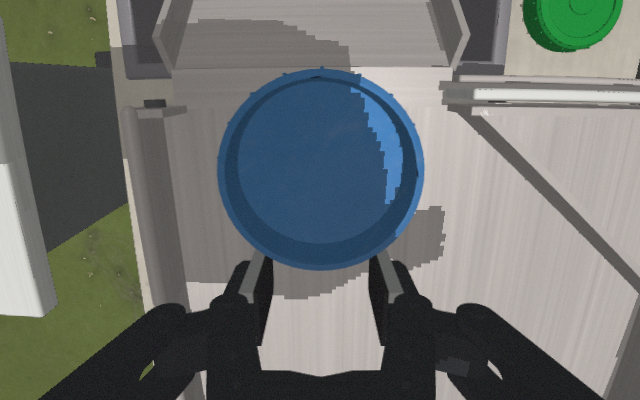

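>>> {"fn": "step_arm", "kwargs": {
  "plan": [
    [[1.2,0,0,0,0,0,0.5],[1.2,0,0,0,0,0,0.5],[1.2,0,0,0,0,0,0.5],[1.2,0,0,0,0,0,0.5],[1.0,0,0,0,0,0,0.5]]
  ]
}}

```text
t: 7.05
tool_pos: [0.455, 0.0845, 0.1848]
orientation: [2.175, 2.257, 0.014]
ft_force: [0.2, -0.8, 0.1]
width: 0.499
```

```bash
python3 - <<'E'
from h import *
where()
f=manip.grab_frame("wrist"); cv2.imwrite("pics/w5.png",f["pixels"][:,:,::-1])
E
```

```text
t7.05 stand mm [-56.6  -6.9 184.8] jaw deg 0.1 tilt 0.011 F [ 0.2 -0.8  0.1] w 0.50
```

View pics/w5.png

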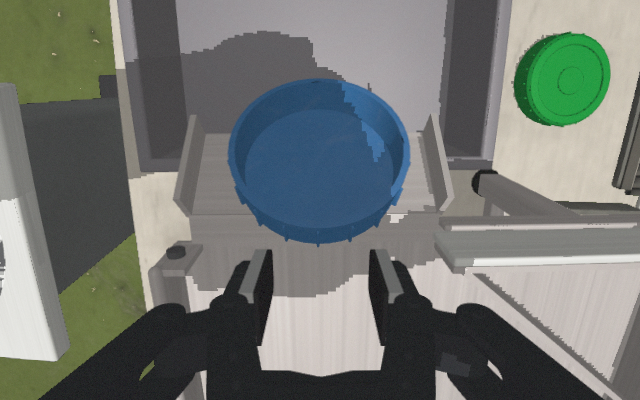

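>>> {"fn": "step_arm", "kwargs": {
  "plan": [
    [[0,0,-2.0,0,0,0,0.5],[-1.0,0,-3.0,0,0,0,0.5],[-3.0,0,-2.5,0,0,0,0.5],[-4.5,0,-0.5,0,0,0,0.5],[-4.5,0,0,0,0,0,0.5]]
  ]
}}

```text
t: 7.6
tool_pos: [0.4596, -0.0425, 0.2667]
orientation: [2.161, 2.274, 0.012]
ft_force: [0.7, 0.2, -0.4]
width: 0.504
```

>>> {"fn": "step_arm", "kwargs": {
  "plan": [
    [[-4.5,0,0,0,0,0,0.5],[-4.5,0,0,0,0,0,0.5],[-4.5,0,0,0,0,0,0.5],[-3.5,0,0,0,0,0,0.5],[-2.0,0,0,0,0,0,0.5]]
  ]
}}

```text
t: 8.1
tool_pos: [0.4693, -0.2422, 0.2675]
orientation: [2.161, 2.269, 0.013]
ft_force: [0.1, -0.5, -0.7]
width: 0.501
```

```bash
python3 - <<'E'
from h import *
where()
plan([-65,-360,260],0,n=5)
f=manip.grab_frame("wrist"); cv2.imwrite("pics/w6.png",f["pixels"][:,:,::-1])
f=manip.grab_frame("top");cv2.imwrite("pics/t6.png",cv2.resize(f["pixels"][155:270,170:365],None,fx=4,fy=4,interpolation=cv2.INTER_CUBIC)[:,:,::-1])
E
```

```text
t8.10 stand mm [ -53.7 -334.   267.5] jaw deg 0.8 tilt 0.012 F [ 0.1 -0.5 -0.7] w 0.50
dist mm 29.3 rot [0.012 0.    0.014] N 5
0 [-0.52, -0.24, 0.15, 0.002, 0.0, 0.003]
1 [-0.52, -0.23, 0.15, 0.002, 0.0, 0.003]
2 [-0.52, -0.23, 0.15, 0.002, 0.0, 0.003]
3 [-0.52, -0.23, 0.15, 0.002, 0.0, 0.003]
4 [-0.52, -0.23, 0.15, 0.002, 0.0, 0.003]
```

View pics/w6.png

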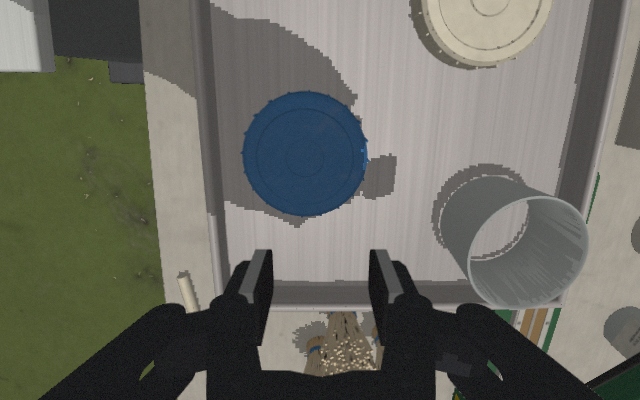

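View pics/t6.png

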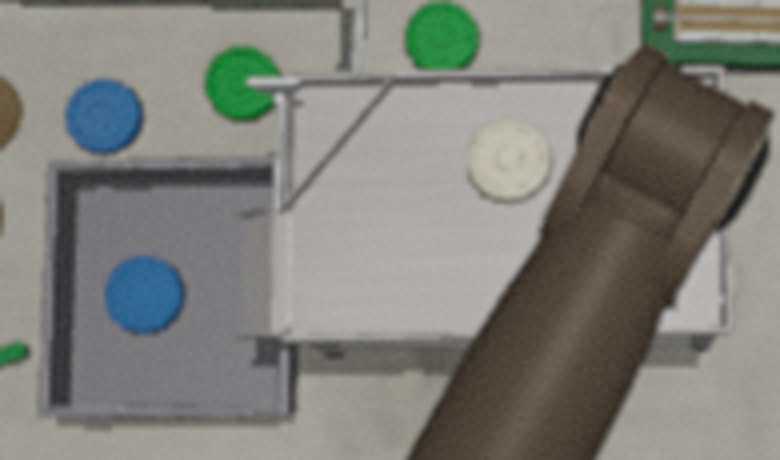

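```bash
python3 - <<'E'
from h import *
f=manip.grab_frame("wrist")
for n,p,z in [("cap1",(305,153),.198),("lip far",(300,307),.2),("collar base?",(485,222),.175)]: print(n,p,(W2S(on_z(f,[p],z),ST)*1000).round(1))
where()
E
```

```text
cap1 (305, 153) [[ -62.4 -296.3  198. ]]
lip far (300, 307) [[ -65.8 -402.9  200. ]]
collar base? (485, 222) [[  66.6 -348.9  175. ]]
t8.25 stand mm [ -53.6 -332.3  267.3] jaw deg 0.8 tilt 0.011 F [ 0.2  0.6 -0.5] w 0.50
```

>>> {"fn": "step_arm", "kwargs": {
  "plan": [
    [[-0.6,-0.3,0.2,0.002,0,0.003,0.5],[-0.6,-0.3,0.2,0.002,0,0.003,0.5],[-0.6,-0.3,0.2,0.002,0,0.003,0.5],[-0.5,-0.2,0.5,0.002,0,0.003,0.5],[-0.3,0,0.5,0,0,0,0.5]]
  ]
}}

```text
t: 8.75
tool_pos: [0.4592, -0.2654, 0.2511]
orientation: [2.174, 2.265, 0.004]
ft_force: [0.8, -0.6, -0.2]
width: 0.497
```

```bash
python3 - <<'E'
from h import *
where()
plan([-64,-359,184],0,n=5)
E
```

```text
t8.75 stand mm [ -64.5 -356.7  251.1] jaw deg 0.3 tilt 0.004 F [ 0.8 -0.6 -0.2] w 0.50
dist mm 67.1 rot [ 0.004 -0.     0.006] N 5
0 [-0.05, 0.01, 1.34, 0.001, -0.0, 0.001]
1 [-0.05, 0.01, 1.34, 0.001, -0.0, 0.001]
2 [-0.05, 0.01, 1.34, 0.001, -0.0, 0.001]
3 [-0.05, 0.01, 1.34, 0.001, -0.0, 0.001]
4 [-0.05, 0.01, 1.34, 0.001, -0.0, 0.001]
```

>>> {"fn": "step_arm", "kwargs": {
  "plan": [
    [[0,0,1.5,0,0,0,0.5],[0,0,1.5,0,0,0,0.5],[0,0,1.5,0,0,0,0.5],[0,0,1.2,0,0,0,0.5],[0,0,0.8,0,0,0,0.5]]
  ]
}}

```text
t: 9.25
tool_pos: [0.4595, -0.2657, 0.1827]
orientation: [2.173, 2.264, 0.005]
ft_force: [0.7, 0.9, 1.0]
width: 0.499
```

```bash
python3 - <<'E'
from h import *
where()
E
```

```text
t9.25 stand mm [ -64.2 -357.1  182.7] jaw deg 0.4 tilt 0.005 F [0.7 0.9 1. ] w 0.50
```

>>> {"fn": "step_arm", "kwargs": {
  "plan": [
    [[0.4,0,0,0,0,0,0.5],[0.5,0,0,0,0,0,0.5],[0.5,0,0,0,0,0,0.5],[0.6,0,0,0,0,0,0.5],[0.8,0,0,0,0,0,0.5]]
  ]
}}

```text
t: 9.75
tool_pos: [0.4585, -0.236, 0.183]
orientation: [2.174, 2.263, 0.006]
ft_force: [0.0, 0.2, -0.4]
width: 0.5
```

>>> {"fn": "step_arm", "kwargs": {
  "plan": [
    [[1.0,0,0,0,0,0,0.5],[1.2,0,0,0,0,0,0.5],[1.4,0,0,0,0,0,0.5],[1.4,0,0,0,0,0,0.5],[1.4,0,0,0,0,0,0.5]]
  ]
}}

```text
t: 10.25
tool_pos: [0.4558, -0.1665, 0.1839]
orientation: [2.173, 2.262, 0.007]
ft_force: [-0.9, 0.2, 0.1]
width: 0.499
```

```bash
python3 - <<'E'
from h import *
where()
f=manip.grab_frame("wrist"); cv2.imwrite("pics/w7.png",f["pixels"][:,:,::-1])
E
```

```text
t10.25 stand mm [ -64.5 -257.9  183.9] jaw deg 0.3 tilt 0.007 F [-0.9  0.2  0.1] w 0.50
```

View pics/w7.png

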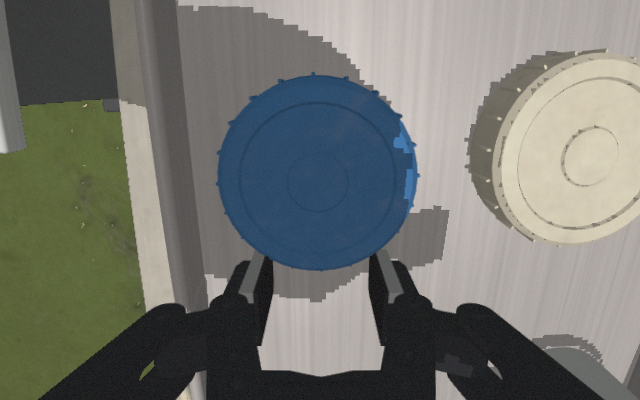

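>>> {"fn": "step_arm", "kwargs": {
  "plan": [
    [[1.5,0,0,0,0,0,0.5],[1.5,0,0,0,0,0,0.5],[1.5,0,0,0,0,0,0.5],[1.5,0,0,0,0,0,0.5],[1.5,0,0,0,0,0,0.5]]
  ]
}}

```text
t: 10.8
tool_pos: [0.4519, -0.0852, 0.1841]
orientation: [2.17, 2.265, 0.008]
ft_force: [-0.0, 0.6, -0.6]
width: 0.501
```

>>> {"fn": "step_arm", "kwargs": {
  "plan": [
    [[1.5,0.1,0,0,0,0,0.5],[1.5,0.1,0,0,0,0,0.5],[1.5,0.1,0,0,0,0,0.5],[1.5,0.1,0,0,0,0,0.5],[1.3,0.1,0,0,0,0,0.5]]
  ]
}}

```text
t: 11.3
tool_pos: [0.4527, -0.0066, 0.1843]
orientation: [2.167, 2.266, 0.008]
ft_force: [-0.1, -0.4, -0.2]
width: 0.501
```

```bash
python3 - <<'E'
from h import *
where()
f=manip.grab_frame("wrist"); cv2.imwrite("pics/w8.png",f["pixels"][:,:,::-1])
E
```

```text
t11.30 stand mm [-62.  -97.9 184.3] jaw deg 0.6 tilt 0.008 F [-0.1 -0.4 -0.2] w 0.50
```

View pics/w8.png

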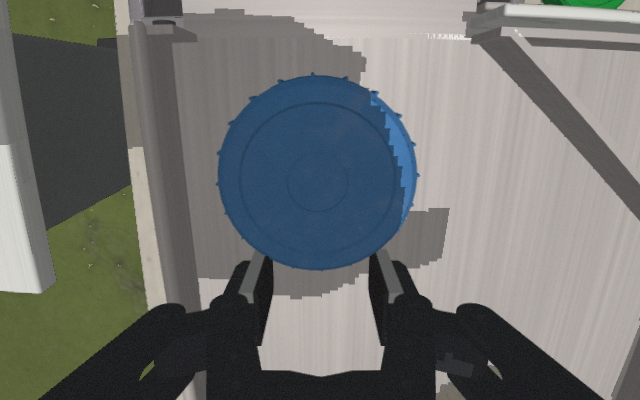

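>>> {"fn": "step_arm", "kwargs": {
  "plan": [
    [[1.3,0.2,0,0,0,0,0.5],[1.3,0.2,0,0,0,0,0.5],[1.3,0.1,0,0,0,0,0.5],[1.3,0,0,0,0,0,0.5],[1.3,0,0,0,0,0,0.5]]
  ]
}}

```text
t: 11.85
tool_pos: [0.4543, 0.0631, 0.1844]
orientation: [2.165, 2.268, 0.008]
ft_force: [0.2, -0.6, -0.6]
width: 0.502
```

>>> {"fn": "step_arm", "kwargs": {
  "plan": [
    [[1.2,0,0,0,0,0,0.5],[1.0,0,0,0,0,0,0.5],[0.6,0,0,0,0,0,0.5],[0,0,0,0,0,0,0.5],[0,0,0,0,0,0,0.5]]
  ]
}}

```text
t: 12.35
tool_pos: [0.4527, 0.0945, 0.1842]
orientation: [2.162, 2.27, 0.007]
ft_force: [0.8, 0.9, 0.5]
width: 0.5
```

```bash
python3 - <<'E'
from h import *
where()
f=manip.grab_frame("wrist"); cv2.imwrite("pics/w9.png",f["pixels"][:,:,::-1])
E
```

```text
t12.35 stand mm [-58.5   3.1 184.2] jaw deg 0.8 tilt 0.008 F [0.8 0.9 0.5] w 0.50
```

View pics/w9.png

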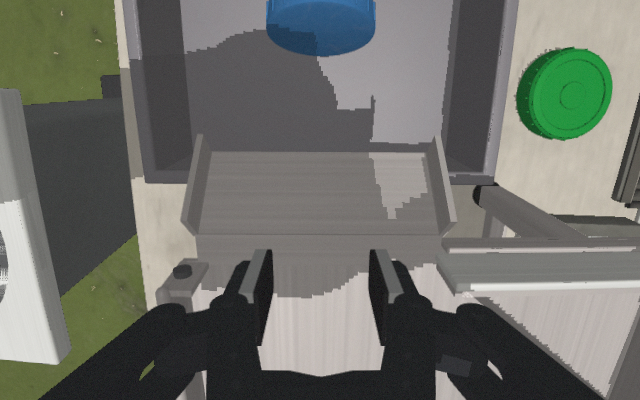

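>>> {"fn": "step_arm", "kwargs": {
  "plan": [
    [[0,0,-2.0,0,0,0,0.5],[-1.0,0,-3.0,0,0,0,0.5],[-3.0,1.0,-2.5,0,0,0,0.5],[-3.5,1.5,-0.5,0,0,0,0.45],[-3.5,2.0,0,0,0,0,0.45]]
  ]
}}

```text
t: 12.9
tool_pos: [0.5014, -0.0154, 0.2679]
orientation: [2.157, 2.275, 0.006]
ft_force: [-0.1, 0.4, 0.2]
width: 0.451
```

```bash
python3 - <<'E'
from h import *
where()
plan([64,-252,262],np.radians(30),n=8)
E
```

```text
t12.90 stand mm [ -13.7 -108.4  267.9] jaw deg 1.1 tilt 0.008 F [-0.1  0.4  0.2] w 0.45
dist mm 163.4 rot [ 0.006  0.004 -0.505] N 8
0 [-1.81, 0.94, 0.08, 0.001, 0.001, -0.063]
1 [-1.87, 0.82, 0.08, 0.001, 0.001, -0.063]
2 [-1.92, 0.7, 0.08, 0.001, 0.001, -0.063]
3 [-1.96, 0.58, 0.08, 0.001, 0.001, -0.063]
4 [-1.99, 0.46, 0.08, 0.001, 0.001, -0.063]
5 [-2.01, 0.33, 0.08, 0.001, 0.001, -0.063]
6 [-2.03, 0.2, 0.08, 0.001, 0.001, -0.063]
7 [-2.04, 0.07, 0.07, 0.001, 0.001, -0.063]
```

>>> {"fn": "step_arm", "kwargs": {
  "plan": [
    [[-1.9,1.0,0,0,0,-0.063,0.45],[-1.9,0.8,0,0,0,-0.063,0.45],[-1.9,0.7,0,0,0,-0.063,0.45],[-2.0,0.6,0,0,0,-0.063,0.45],[-2.0,0.5,0,0,0,-0.063,0.45]]
  ]
}}

```text
t: 13.4
tool_pos: [0.5569, -0.1145, 0.2692]
orientation: [1.767, 2.586, 0.004]
ft_force: [0.1, -0.9, 0.3]
width: 0.45
```

```bash
python3 - <<'E'
from h import *
where()
plan([64,-252,262],np.radians(30),n=3)
E
```

```text
t13.40 stand mm [  38.3 -209.3  269.2] jaw deg 19.3 tilt 0.010 F [ 0.1 -0.9  0.3] w 0.45
dist mm 50.3 rot [ 0.007  0.007 -0.186] N 3
0 [-1.62, 0.34, 0.25, 0.002, 0.002, -0.062]
1 [-1.64, 0.23, 0.25, 0.002, 0.002, -0.062]
2 [-1.65, 0.13, 0.24, 0.002, 0.002, -0.062]
```

>>> {"fn": "step_arm", "kwargs": {
  "plan": [
    [[-1.6,0.4,0.1,0.002,0.002,-0.06,0.45],[-1.6,0.3,0.1,0.002,0.002,-0.06,0.45],[-1.4,0.1,0.1,0.002,0.002,-0.05,0.45],[-0.4,0,0.1,0,0,-0.02,0.45],[0,0,0.1,0,0,0,0.45]]
  ]
}}

```text
t: 13.9
tool_pos: [0.5864, -0.1637, 0.2628]
orientation: [-1.517, -2.751, 0.002]
ft_force: [-0.2, 0.1, 1.2]
width: 0.45
```

```bash
python3 - <<'E'
from h import *
where()
plan([64,-252,184],np.radians(30),n=5)
f=manip.grab_frame("wrist"); cv2.imwrite("pics/w10.png",f["pixels"][:,:,::-1]); np.savez("w10.npz",**f)
f=manip.grab_frame("top");cv2.imwrite("pics/t10.png",cv2.resize(f["pixels"][155:270,170:365],None,fx=4,fy=4,interpolation=cv2.INTER_CUBIC)[:,:,::-1])
E
```

```text
t13.90 stand mm [  66.2 -259.5  262.8] jaw deg 30.3 tilt 0.001 F [-0.2  0.1  1.2] w 0.45
dist mm 79.2 rot [-0.001  0.     0.005] N 5
0 [0.15, 0.04, 1.58, -0.0, 0.0, 0.001]
1 [0.15, 0.04, 1.58, -0.0, 0.0, 0.001]
2 [0.15, 0.04, 1.58, -0.0, 0.0, 0.001]
3 [0.15, 0.04, 1.58, -0.0, 0.0, 0.001]
4 [0.15, 0.04, 1.58, -0.0, 0.0, 0.001]
```

View pics/w10.png

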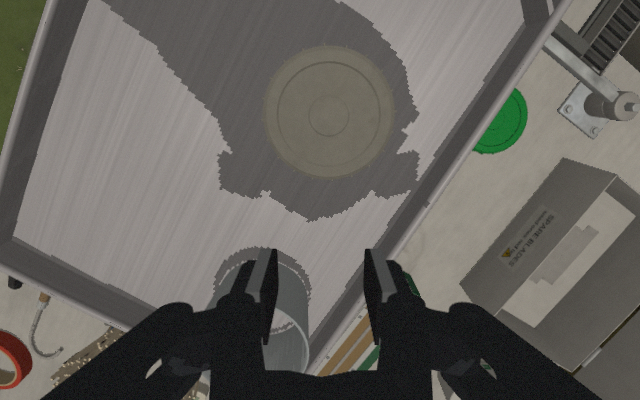

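View pics/t10.png

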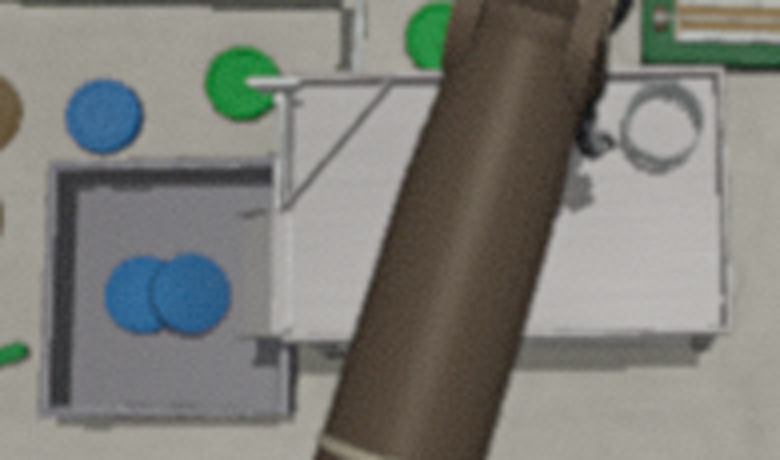

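```bash
python3 - <<'E'
from h import *
f=dict(np.load("w10.npz"))
for n,p,z in [("cap3",(329,112),.198)]: print(n,p,(W2S(on_z(f,[p],z),ST)*1000).round(1))
E
```

```text
cap3 (329, 112) [[  38.8 -203.6  198. ]]
```

>>> {"fn": "step_arm", "kwargs": {
  "plan": [
    [[0.1,0,1.6,0,0,0,0.45],[0.1,0,1.6,0,0,0,0.45],[0.1,0,1.6,0,0,0,0.45],[0.1,0,1.5,0,0,0,0.45],[0.1,0,1.0,0,0,0,0.45]]
  ]
}}

```text
t: 14.5
tool_pos: [0.5826, -0.1557, 0.1915]
orientation: [1.515, 2.746, 0.002]
ft_force: [1.2, -0.2, 0.2]
width: 0.45
```

```bash
python3 - <<'E'
from h import *
where()
plan([54,-235,184],np.radians(30),n=5)
E
```

```text
t14.50 stand mm [  62.7 -251.4  191.5] jaw deg 30.2 tilt 0.005 F [ 1.2 -0.2  0.2] w 0.45
dist mm 20.0 rot [0.004 0.004 0.004] N 5
0 [0.37, 0.02, 0.15, 0.001, 0.001, 0.001]
1 [0.37, 0.02, 0.15, 0.001, 0.001, 0.001]
2 [0.37, 0.01, 0.15, 0.001, 0.001, 0.001]
3 [0.37, 0.01, 0.15, 0.001, 0.001, 0.001]
4 [0.37, 0.01, 0.15, 0.001, 0.001, 0.001]
```

>>> {"fn": "step_arm", "kwargs": {
  "plan": [
    [[0.2,0.1,0.5,0,0,0,0.45],[0.3,0.1,0.3,0,0,0,0.45],[0.5,0,0,0,0,0,0.45],[0.6,0,0,0,0,0,0.45],[0.7,0,0,0,0,0,0.45]]
  ]
}}

```text
t: 15.0
tool_pos: [0.5711, -0.1329, 0.1838]
orientation: [1.515, 2.746, 0.002]
ft_force: [-0.4, -0.5, -0.0]
width: 0.448
```

```bash
python3 - <<'E'
from h import *
where()
f=manip.grab_frame("wrist"); cv2.imwrite("pics/w11.png",f["pixels"][:,:,::-1])
plan([-30,-140,184],np.radians(30),n=10)
E
```

```text
t15.00 stand mm [  51.9 -228.2  183.8] jaw deg 30.2 tilt 0.006 F [-0.4 -0.5 -0. ] w 0.45
dist mm 119.4 rot [0.004 0.004 0.005] N 10
0 [1.16, -0.26, -0.01, 0.0, 0.0, 0.0]
1 [1.16, -0.26, -0.0, 0.0, 0.0, 0.0]
2 [1.16, -0.26, -0.0, 0.0, 0.0, 0.0]
3 [1.16, -0.26, -0.0, 0.0, 0.0, 0.0]
4 [1.16, -0.27, -0.0, 0.0, 0.0, 0.0]
5 [1.16, -0.27, -0.0, 0.0, 0.0, 0.0]
6 [1.16, -0.27, -0.0, 0.0, 0.0, 0.0]
7 [1.16, -0.27, -0.0, 0.0, 0.0, 0.0]
8 [1.16, -0.27, -0.0, 0.0, 0.0, 0.0]
9 [1.16, -0.27, -0.0, 0.0, 0.0, 0.0]
```

View pics/w11.png

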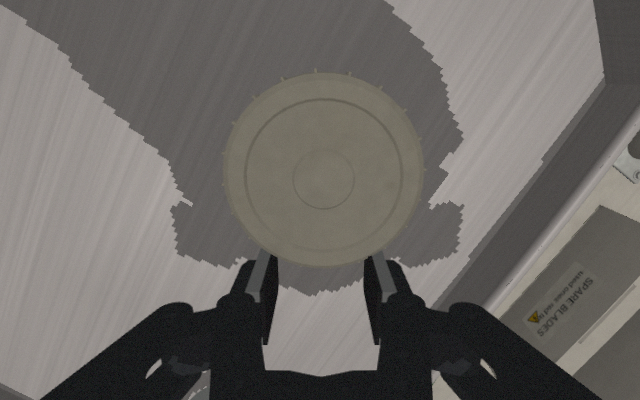

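>>> {"fn": "step_arm", "kwargs": {
  "plan": [
    [[1.0,-0.2,0,0,0,0,0.45],[1.2,-0.3,0,0,0,0,0.45],[1.2,-0.3,0,0,0,0,0.45],[1.2,-0.3,0,0,0,0,0.45],[1.2,-0.3,0,0,0,0,0.45]]
  ]
}}

```text
t: 15.55
tool_pos: [0.5247, -0.0873, 0.1844]
orientation: [1.514, 2.745, 0.004]
ft_force: [0.4, -0.5, 0.7]
width: 0.45
```

```bash
python3 - <<'E'
from h import *
where()
f=manip.grab_frame("wrist"); cv2.imwrite("pics/w12.png",f["pixels"][:,:,::-1])
plan([-58,-120,184],0,n=8)
E
```

```text
t15.55 stand mm [   7.1 -181.1  184.4] jaw deg 30.3 tilt 0.007 F [ 0.4 -0.5  0.7] w 0.45
dist mm 87.5 rot [0.006 0.002 0.529] N 8
0 [1.05, -0.31, 0.0, 0.001, 0.0, 0.066]
1 [1.03, -0.38, 0.0, 0.001, 0.0, 0.066]
2 [1.0, -0.45, 0.0, 0.001, 0.0, 0.066]
3 [0.97, -0.51, 0.0, 0.001, 0.0, 0.066]
4 [0.93, -0.57, 0.01, 0.001, 0.0, 0.066]
5 [0.89, -0.63, 0.01, 0.001, 0.0, 0.066]
6 [0.85, -0.69, 0.01, 0.001, 0.0, 0.066]
7 [0.8, -0.75, 0.01, 0.001, 0.0, 0.066]
```

View pics/w12.png

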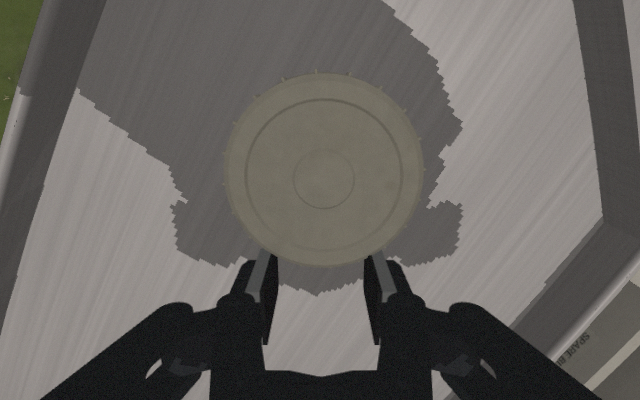

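>>> {"fn": "step_arm", "kwargs": {
  "plan": [
    [[1.3,-0.1,0,0,0,0,0.45],[1.3,-0.1,0,0,0,0,0.45],[1.3,-0.1,0,0,0,0,0.45],[1.3,-0.1,0,0,0,0,0.45],[1.2,-0.1,0,0,0,0,0.45]]
  ]
}}

```text
t: 16.1
tool_pos: [0.4819, -0.0309, 0.1846]
orientation: [1.514, 2.745, 0.005]
ft_force: [-1.0, -0.3, -0.4]
width: 0.451
```

```bash
python3 - <<'E'
from h import *
where()
f=manip.grab_frame("wrist"); cv2.imwrite("pics/w13.png",f["pixels"][:,:,::-1])
for n,p,z in [("cap3",(324,178),.198)]: print(n,p,(W2S(on_z(f,[p],z),ST)*1000).round(1))
E
```

```text
t16.10 stand mm [ -33.7 -123.2  184.6] jaw deg 30.3 tilt 0.007 F [-1.  -0.3 -0.4] w 0.45
cap3 (324, 178) [[-54.9 -85.1 198. ]]
```

View pics/w13.png

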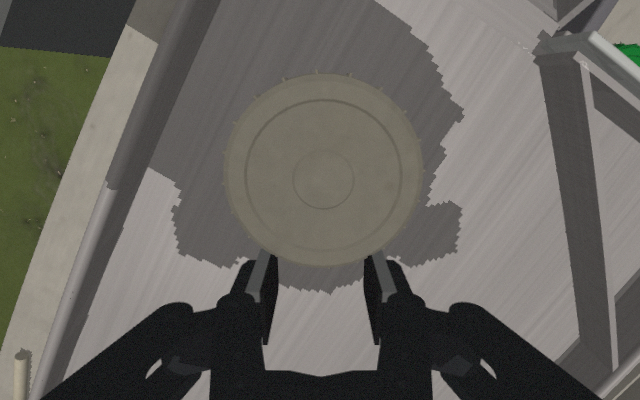

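>>> {"fn": "step_arm", "kwargs": {
  "plan": [
    [[-1.0,0,0,0,0,0,0.45],[-1.2,0,0,0,0,0,0.45],[-1.2,0,-0.2,0,0,0,0.45],[-0.8,-0.6,0,0,0,0.12,0.45],[0,-0.8,0,0,0,0.14,0.45]]
  ]
}}

```text
t: 16.65
tool_pos: [0.4947, -0.0761, 0.1868]
orientation: [1.864, 2.52, 0.006]
ft_force: [-1.0, -0.5, -0.9]
width: 0.451
```

```bash
python3 - <<'E'
from h import *
where()
plan([-55,-148,184],0,n=5)
E
```

```text
t16.65 stand mm [ -22.5 -168.8  186.8] jaw deg 15.0 tilt 0.008 F [-1.  -0.5 -0.9] w 0.45
dist mm 38.7 rot [0.008 0.002 0.262] N 5
0 [0.57, -0.52, 0.05, 0.002, 0.0, 0.052]
1 [0.54, -0.55, 0.05, 0.002, 0.0, 0.052]
2 [0.51, -0.58, 0.05, 0.002, 0.0, 0.052]
3 [0.48, -0.6, 0.05, 0.002, 0.0, 0.052]
4 [0.45, -0.63, 0.06, 0.002, 0.0, 0.052]
```

>>> {"fn": "step_arm", "kwargs": {
  "plan": [
    [[0.4,-0.6,0,0.002,0,0.05,0.45],[0.4,-0.6,0.1,0.002,0,0.05,0.45],[0.4,-0.6,0.1,0.002,0,0.05,0.45],[0.3,-0.6,0.1,0.002,0,0.05,0.45],[0,-0.4,0,0,0,0.03,0.45]]
  ]
}}

```text
t: 17.15
tool_pos: [0.4671, -0.0747, 0.1829]
orientation: [2.17, 2.27, -0.005]
ft_force: [-0.1, -0.5, 0.9]
width: 0.452
```

```bash
python3 - <<'E'
from h import *
where()
f=manip.grab_frame("wrist"); cv2.imwrite("pics/w14.png",f["pixels"][:,:,::-1])
E
```

```text
t17.15 stand mm [ -50.  -166.5  182.9] jaw deg 0.6 tilt 0.004 F [-0.1 -0.5  0.9] w 0.45
```

View pics/w14.png

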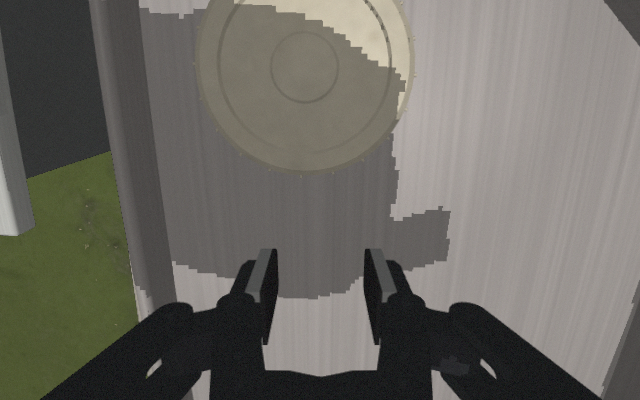

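>>> {"fn": "step_arm", "kwargs": {
  "plan": [
    [[0.6,-0.3,0,0,0,0,0.45],[0.8,-0.3,0,0,0,0,0.45],[0.6,0,0,0,0,0,0.45],[0.5,0,0,0,0,0,0.45],[0.5,0,0,0,0,0,0.45]]
  ]
}}

```text
t: 17.7
tool_pos: [0.4601, -0.0445, 0.183]
orientation: [2.171, 2.268, -0.005]
ft_force: [0.4, -0.4, 0.1]
width: 0.452
```

>>> {"fn": "step_arm", "kwargs": {
  "plan": [
    [[0.5,0,0,0,0,0,0.45],[0.6,0,0,0,0,0,0.45],[0.8,0,0,0,0,0,0.45],[1.0,0,0,0,0,0,0.45],[1.0,0,0,0,0,0,0.45]]
  ]
}}

```text
t: 18.2
tool_pos: [0.4585, -0.0022, 0.1829]
orientation: [2.17, 2.269, -0.005]
ft_force: [-0.4, -0.6, -0.1]
width: 0.452
```

```bash
python3 - <<'E'
from h import *
where()
f=manip.grab_frame("wrist"); cv2.imwrite("pics/w15.png",f["pixels"][:,:,::-1])
E
```

```text
t18.20 stand mm [-56.1 -93.7 182.9] jaw deg 0.6 tilt 0.004 F [-0.4 -0.6 -0.1] w 0.45
```

View pics/w15.png

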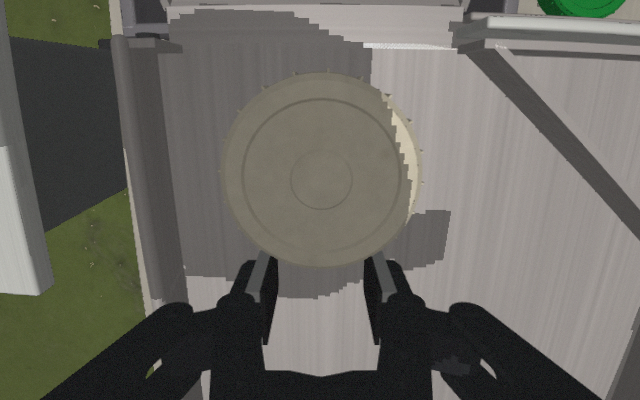

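Nested and centred on the opening (cap centre px 321, opening about 183–455). Pushing on.

>>> {"fn": "step_arm", "kwargs": {
  "plan": [
    [[1.2,0,0,0,0,0,0.45],[1.3,0,0,0,0,0,0.45],[1.3,0,0,0,0,0,0.45],[1.3,0,0,0,0,0,0.45],[1.3,0,0,0,0,0,0.45]]
  ]
}}

```text
t: 18.75
tool_pos: [0.4551, 0.0679, 0.1828]
orientation: [2.17, 2.269, -0.003]
ft_force: [-0.3, -0.1, 0.9]
width: 0.451
```

>>> {"fn": "step_arm", "kwargs": {
  "plan": [
    [[1.2,0,0,0,0,0,0.45],[0.8,0,0,0,0,0,0.45],[0.4,0,0,0,0,0,0.45],[0,0,0,0,0,0,0.45],[0,0,0,0,0,0,0.45]]
  ]
}}

```text
t: 19.25
tool_pos: [0.4534, 0.0963, 0.1827]
orientation: [2.166, 2.273, -0.004]
ft_force: [0.4, 0.1, 0.8]
width: 0.451
```

```bash
python3 - <<'E'
from h import *
where()
f=manip.grab_frame("wrist"); cv2.imwrite("pics/w16.png",f["pixels"][:,:,::-1])
E
```

```text
t19.25 stand mm [-57.7   4.9 182.7] jaw deg 0.8 tilt 0.003 F [0.4 0.1 0.8] w 0.45
```

View pics/w16.png

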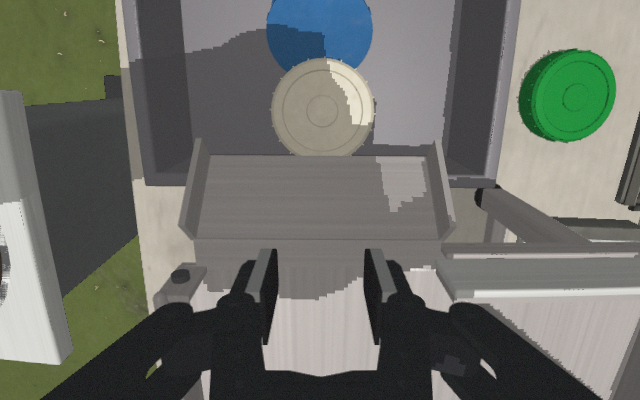

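>>> {"fn": "step_arm", "kwargs": {
  "plan": [
    [[0,0,-2.0,0,0,0,0.45],[0,0,-4.0,0,0,0,0.2],[0,0.5,-3.5,0,0,0,0],[0,2.0,-2.0,0,0,0,0],[0,3.0,0,0,0,0,0]]
  ]
}}

```text
t: 19.8
tool_pos: [0.5063, 0.0962, 0.302]
orientation: [2.171, 2.27, -0.006]
ft_force: [0.4, 0.9, 0.9]
width: -0.001
```

```bash
python3 - <<'E'
from h import *
where()
f0=dict(np.load("top.npz")); f=manip.grab_frame("top")
S=W2S(cloud(f0).reshape(-1,3),ST)*1000
m=(S[:,0]>118)&(S[:,0]<260)&(S[:,1]>-60)&(S[:,1]<70); print("max z region",np.nanmax(S[m,2]),np.sort(S[m,2])[-20:].round())
cv2.imwrite("pics/t16.png",cv2.resize(f["pixels"][155:270,170:365],None,fx=4,fy=4,interpolation=cv2.INTER_CUBIC)[:,:,::-1])
f=manip.grab_frame("wrist"); cv2.imwrite("pics/w17.png",f["pixels"][:,:,::-1]);np.savez("w17.npz",**f)
f=manip.grab_frame("scene"); cv2.imwrite("pics/s17.png",f["pixels"][:,:,::-1])
plan([142,6,265],0,n=6)
E
```

```text
t19.80 stand mm [ -4.9   3.  302. ] jaw deg 0.6 tilt 0.004 F [0.4 0.9 0.9] w -0.00
max z region 203.49000283547116 [ 61.  61.  61.  62.  62.  62.  62.  64.  64.  64.  65.  66.  67. 195.
 201. 202. 202. 203. 203. 203.]
dist mm 150.3 rot [-0.009  0.004  0.009] N 6
0 [0.03, 2.45, 0.52, -0.001, 0.001, 0.002]
1 [0.04, 2.45, 0.52, -0.001, 0.001, 0.002]
2 [0.04, 2.45, 0.53, -0.001, 0.001, 0.002]
3 [0.04, 2.45, 0.53, -0.001, 0.001, 0.002]
4 [0.05, 2.45, 0.53, -0.001, 0.001, 0.002]
5 [0.05, 2.45, 0.54, -0.001, 0.001, 0.002]
```

View pics/w17.png

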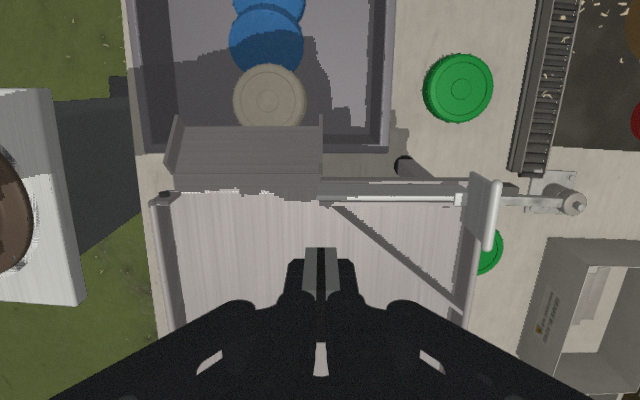

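View pics/s17.png

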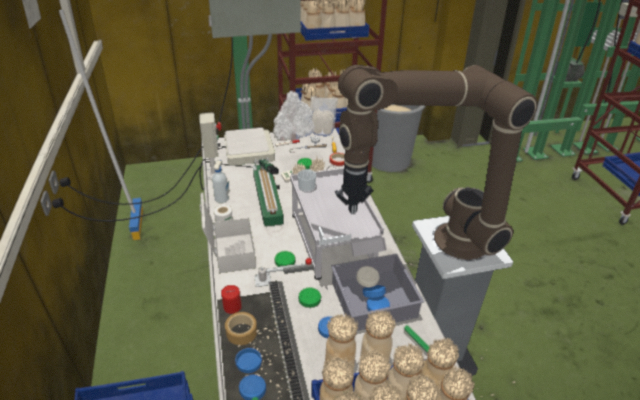

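```bash
python3 - <<'E'
from h import *
f=dict(np.load("w17.npz")); S=W2S(cloud(f).reshape(-1,3),ST).reshape(400,640,3)*1000
for n,u,v in [("white",268,100),("w top",268,72),("w bottom",268,122),("w l",238,100),("w r",300,100),("blue",266,42)]: print(n,(S[v,u]-[-60,135,0]).round(1))
E
```

```text
white [  2.9 -71.4  56.1]
w top [  3.  -43.1  51. ]
w bottom [  2.6 -94.1  59. ]
w l [-29.4 -71.6  53.7]
w r [ 36.8 -71.1  58. ]
blue [  0.7 -12.8  43.4]
```

>>> {"fn": "step_arm", "kwargs": {
  "plan": [
    [[0,2.5,0,0,0,0,0],[0,3.0,0,0,0,0,0],[0,3.0,0,0,0,0,0],[0,3.0,0.5,0,0,0,0],[0,2.5,0.8,0,0,0,0]]
  ]
}}

```text
t: 20.45
tool_pos: [0.644, 0.0999, 0.2847]
orientation: [-2.172, -2.264, 0.017]
ft_force: [-0.2, -0.7, -0.2]
width: 0.003
```

```bash
python3 - <<'E'
from h import *
where()
plan([142,5,217],0,n=5)
f=manip.grab_frame("wrist"); cv2.imwrite("pics/w18.png",f["pixels"][:,:,::-1])
E
```

```text
t20.45 stand mm [132.8   1.8 284.7] jaw deg 0.4 tilt 0.011 F [-0.2 -0.7 -0.2] w 0.00
dist mm 68.4 rot [-0.011  0.004  0.007] N 5
0 [0.07, 0.2, 1.35, -0.002, 0.001, 0.001]
1 [0.07, 0.2, 1.35, -0.002, 0.001, 0.001]
2 [0.07, 0.19, 1.35, -0.002, 0.001, 0.001]
3 [0.06, 0.19, 1.35, -0.002, 0.001, 0.001]
4 [0.06, 0.19, 1.35, -0.002, 0.001, 0.001]
```

View pics/w18.png

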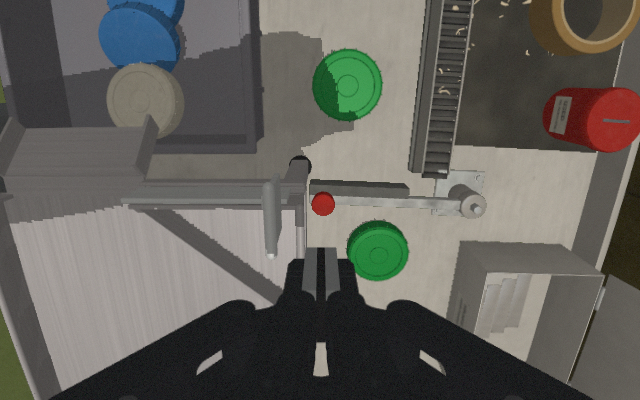

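>>> {"fn": "step_arm", "kwargs": {
  "plan": [
    [[0.1,0.4,1.0,0,0,0,0],[0.1,0.4,1.3,0,0,0,0],[0.1,0.1,1.4,0,0,0,0],[0,0,1.4,0,0,0,0],[0,0,1.0,0,0,0,0]]
  ]
}}

```text
t: 21.0
tool_pos: [0.6512, 0.102, 0.2148]
orientation: [-2.171, -2.26, 0.025]
ft_force: [0.1, 0.0, -0.8]
width: -0.001
```

```bash
python3 - <<'E'
from h import *
where()
f=manip.grab_frame("wrist"); cv2.imwrite("pics/w19.png",f["pixels"][:,:,::-1])
E
```

```text
t21.00 stand mm [140.1   3.7 214.8] jaw deg 0.3 tilt 0.018 F [ 0.1  0.  -0.8] w -0.00
```

View pics/w19.png

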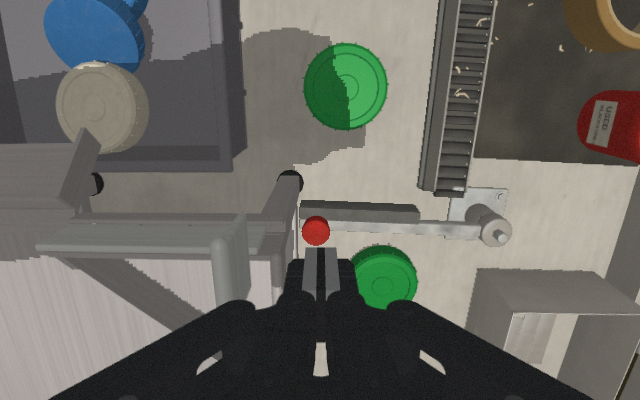

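>>> {"fn": "step_arm", "kwargs": {
  "plan": [
    [[0,-0.8,0,0,0,0,0],[0,-1.0,0,0,0,0,0],[0,-1.0,0,0,0,0,0],[0,-1.3,0,0,0,0,0],[0,-1.5,0,0,0,0,0]]
  ]
}}

```text
t: 21.55
tool_pos: [0.5919, 0.0994, 0.2129]
orientation: [-2.17, -2.259, 0.027]
ft_force: [1.8, 0.4, -1.3]
width: -0.004
```

>>> {"fn": "step_arm", "kwargs": {
  "plan": [
    [[0,-1.5,0,0,0,0,0],[0,-1.5,0,0,0,0,0],[0,-1.5,0,0,0,0,0],[0,-1.2,0,0,0,0,0],[0,-0.8,0,0,0,0,0]]
  ]
}}

```text
t: 22.05
tool_pos: [0.5234, 0.0965, 0.2153]
orientation: [-2.173, -2.262, 0.02]
ft_force: [2.5, 0.5, -1.2]
width: -0.001
```

```bash
python3 - <<'E'
from h import *
where()
E
```

```text
t22.05 stand mm [ 12.2   2.7 215.3] jaw deg 0.3 tilt 0.013 F [ 2.5  0.5 -1.2] w -0.00
```

>>> {"fn": "step_arm", "kwargs": {
  "plan": [
    [[0,-0.4,0,0,0,0,0],[0,-0.3,0,0,0,0,0],[0,-0.3,0,0,0,0,0],[0,-0.2,0,0,0,0,0],[0,-0.2,0,0,0,0,0]]
  ]
}}

```text
t: 22.55
tool_pos: [0.52, 0.0963, 0.2162]
orientation: [2.169, 2.255, 0.005]
ft_force: [8.1, 0.4, -4.9]
width: 0.002
```

```bash
python3 - <<'E'
from h import *
where()
f=manip.grab_frame("wrist"); cv2.imwrite("pics/w20.png",f["pixels"][:,:,::-1])
E
```

```text
t22.55 stand mm [  8.8   2.6 216.2] jaw deg 0.3 tilt 0.013 F [ 8.1  0.4 -4.9] w 0.00
```

View pics/w20.png

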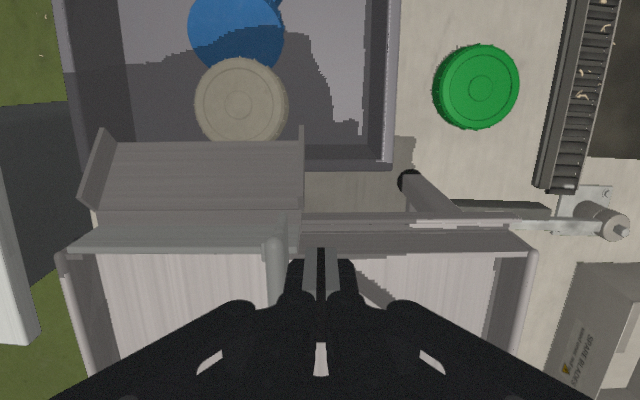

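>>> {"fn": "step_arm", "kwargs": {
  "plan": [
    [[0,-0.3,0,0,0,0,0],[0,-0.3,0,0,0,0,0],[0,-0.2,0,0,0,0,0],[0,0.3,0,0,0,0,0],[0,1.0,0,0,0,0,0]]
  ]
}}

```text
t: 23.1
tool_pos: [0.5333, 0.0968, 0.2171]
orientation: [2.162, 2.247, 0.022]
ft_force: [0.0, 0.2, 0.5]
width: -0.007
```

>>> {"fn": "step_arm", "kwargs": {
  "plan": [
    [[0,1.0,0,0,0,0,0],[0,1.0,-2.0,0,0,0,0],[0,0,-4.0,0,0,0,0],[-1.5,0,-3.0,0,0,0,0],[-2.5,0,-1.0,0,0,0,0]]
  ]
}}

```text
t: 23.6
tool_pos: [0.5551, 0.0594, 0.3171]
orientation: [2.162, 2.255, 0.011]
ft_force: [0.5, 0.4, -0.3]
width: -0.0
```

>>> {"fn": "step_arm", "kwargs": {
  "plan": [
    [[-3.0,0,0,0,0,0,0],[-2.0,0,0,0,0,0,0],[-1.0,0,0,0,0,0,0],[0,0,0,0,0,0,0],[0,0,0,0,0,0,0]]
  ]
}}

```text
t: 24.1
tool_pos: [0.5611, -0.0042, 0.3196]
orientation: [2.164, 2.252, 0.014]
ft_force: [-0.4, 0.3, 0.6]
width: -0.002
```

```bash
python3 - <<'E'
from h import *
where()
f=manip.grab_frame("wrist"); cv2.imwrite("pics/w21.png",f["pixels"][:,:,::-1])
S=W2S(cloud(f).reshape(-1,3),ST).reshape(400,640,3)*1000
np.save("S21.npy",S)
m=(S[...,2]>225)&(S[...,2]<250)&(np.arange(400)[:,None]<200)&(S[...,1]>-25)&(S[...,1]<35)
print("tab",m.sum(),np.percentile(S[m],[3,50,97],axis=0).round(1) if m.sum() else "")
f=manip.grab_frame("top");cv2.imwrite("pics/t21.png",cv2.resize(f["pixels"][155:270,170:365],None,fx=4,fy=4,interpolation=cv2.INTER_CUBIC)[:,:,::-1])
E
```

```text
t24.10 stand mm [ 46.4 -99.3 319.6] jaw deg 0.3 tilt 0.021 F [-0.4  0.3  0.6] w -0.00
tab 1158 [[-11.2 -17.3 226.4]
 [ -6.9   3.1 242.4]
 [ -4.9  21.8 244.3]]
```

View pics/w21.png

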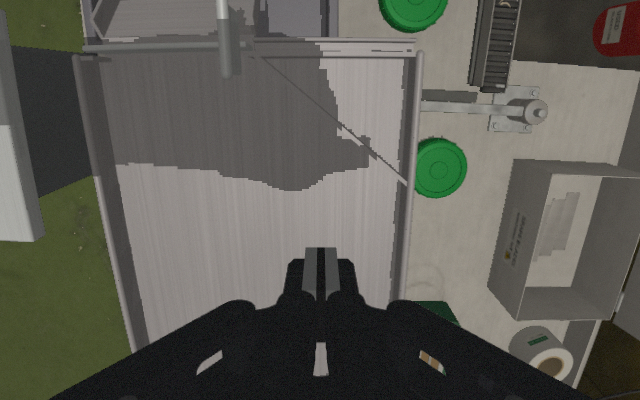

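View pics/t21.png

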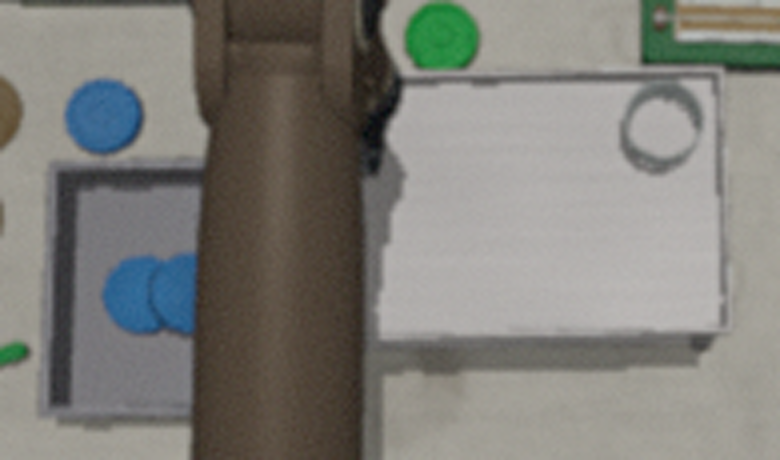

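>>> {"fn": "step_arm", "kwargs": {
  "plan": [
    [[-3.0,0,0,0,0,0,0],[-3.0,0,0,0,0,0,0],[-3.0,0,0,0,0,0,0],[-2.0,0,0,0,0,0,0],[0,0,0,0,0,0,0]]
  ]
}}

```text
t: 24.7
tool_pos: [0.5664, -0.1113, 0.3194]
orientation: [2.153, 2.265, 0.014]
ft_force: [-0.2, 0.2, 0.7]
width: -0.004
```

>>> {"fn": "step_arm", "kwargs": {
  "plan": [
    [[0,0,0,0,0,0,0],[0,0,0,0,0,0,0],[0,0,0,0,0,0,0],[0,0,0,0,0,0,0],[0,0,0,0,0,0,0]]
  ]
}}

```text
t: 25.2
tool_pos: [0.5665, -0.107, 0.3194]
orientation: [2.149, 2.271, 0.016]
ft_force: [0.1, -0.5, -0.1]
width: 0.002
```

```bash
python3 - <<'E'
from h import *
where()
f=manip.grab_frame("top");cv2.imwrite("pics/t22.png",cv2.resize(f["pixels"][155:270,170:365],None,fx=4,fy=4,interpolation=cv2.INTER_CUBIC)[:,:,::-1])
S=W2S(cloud(f).reshape(-1,3),ST).reshape(400,640,3)*1000
np.save("S22.npy",S)
for u,v in [(205,228),(217,228),(228,228),(230,229),(225,228)]: print(u,v,f["pixels"][v,u],(S[v,u]-[-60,135,0]).round(1))
E
```

```text
t25.20 stand mm [  48.3 -202.2  319.4] jaw deg 1.2 tilt 0.018 F [ 0.1 -0.5 -0.1] w 0.00
205 228 [ 54 108 153] [-1.8 35.4 34.1]
217 228 [ 49  97 141] [ -2.8 -13.2  37. ]
228 228 [170 165 152] [nan nan nan]
230 229 [163 161 146] [ -9.8 -68.7  55.6]
225 228 [181 177 163] [ -5.9 -49.4  58.4]
```

View pics/t22.png

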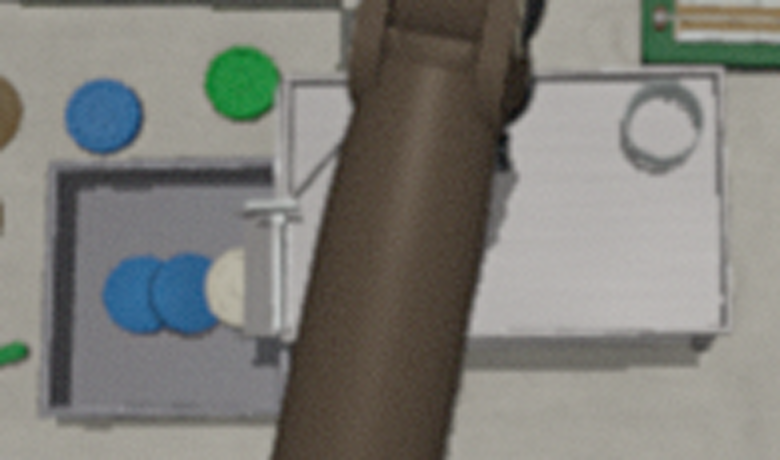

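```bash
python3 - <<'E'
from h import *
print(manip.finish_job())
E
```

```text
the job is handed in; nothing more can be done
None
```

I pushed the gate open by its tab and swept the three caps out through the opening into the bin, in the order cap_4, cap_1, cap_3. Each cap was nudged along between the half-open fingertips. I then pushed the gate shut, backed the arm off clear of everything, and handed the job in at about 25 s.

**Last checks:**
- **Caps:** the final top view shows all three inside the bin, partly overlapping. The white cap lies nearest the tray, its top about 56 mm up and its centre about 70 mm from the bin's middle, partly hidden by the tongue. They looked unchanged from one view to the next; I did not measure their speed.
- **Gate:** it stopped against a hard end both ways (about 7–10 N opening, 8 N closing). The tab ended where it started, at x -6.9 mm against -7.2 mm in the wrist camera.
- **Collar:** it looks upright and in the same place as at the start, judged by eye from the top view.
- **Forces:** the wrist force stayed around 1–2 N in the readings during the cap sweeps. The contact force on the caps is not reported separately.
- **Disagreement:** the top and wrist cameras disagreed by up to about 8 mm on the tab's x position. This stayed inside the clearances I kept.

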